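# Find and mark the balance point of a sensor boom

## Task

Lay the sensor boom from its blue rest into both forks of the rocking saddle on the balance stand, with its black head towards the stand's right (the side of the clip's parking block), and slide it along until, let go, it balances level on the knife edge. Then take the red clip from its block and set it astride the boom right over the knife edge to mark the balance point, reaching in at a slant below the overhanging head, and leave boom and clip resting there, level and untouched. Leave the cup, the dish and the bottle standing where they are.

Things in the scene. Friction and masses are not known exactly. Their poses are not given: they have to be found in the camera images.
- balance_stand: Fixed grey stand, base 126 x 120 x 14 mm (x from -60 to +66); origin on the worktop under the knife edge, z up, -x its front (robot's side), y along the saddle. The edge runs along x, 100 mm up. A 26 mm column 46 mm behind the edge carries the index head of index_head. An upright gripper fits beside that head from about 70 mm along y from the edge outwards.
- index_head (a point): Middle of the underside of the white index head that overhangs the knife edge: 198 mm above the worktop; the head is 36 mm wide in y, 72 mm deep (front face 10 mm in front of the edge) and 85 mm high. So nothing can be set over the edge from straight above: reach in from the front, the tool leaning back 30 to 50 degrees.
- saddle (a joint): Rocking of the aluminium saddle on the knife edge, rad, 0 = level, stops at +-0.2; positive = its +y end up, -y end (clip-block side) down. A weak spring and damper level it. With the boom on it, let go, it settles in about 1 s at roughly 0.18 to 0.30 rad per 10 mm between the boom's centre of mass and the edge, until it meets a stop.
- saddle_mid (a point): Middle of the saddle, straight over the knife edge, where the boom's underside lies (110 mm up when level); axes as the stand's but rocking. Two open forks 10 mm long, centred 36 mm to either side along y, 18 mm wide inside, flared above, floor at this height, cheeks 10 mm higher. Between them the saddle is 20 mm wide and 5 mm lower.
- boom: Loose square aluminium bar, 12 x 12 mm, 300 mm long with its head, along its x; origin mid-length on the bar's underside, z up. x = 120 to 150 mm is the black head, 26 mm thick. 80 to 140 g; the head's filling is unknown: centre of mass 14 to 52 mm from the origin towards the head. Starts in the rest, head away from the robot. Grip from above, e.g. 60 mm tailward of the origin.
- boom_rest: Fixed rest, white plate with two blue forks (at x = -100 and +60 mm of its frame, 12 mm long, 20 mm wide inside, cheeks up to 52 mm high), fork floors 40 mm above the worktop; origin on the worktop. The boom starts in it along its x axis, origin straight over origin.
- clip: Loose red clip, 25 g: bridge 26 mm (x) by 16 mm (y), 5 mm thick; two cheeks hang 12 mm down, 15.4 mm apart, flared. Origin: middle of the bridge's underside, which lies on the bar's top; y runs along the bar, z up. A stem 12 mm wide in y leans 40 degrees to -x (robot's side): its axis runs from (5,0,4) to (-27,0,42) mm. Grip it across y, tool along the stem, about 30 mm up.
- clip_dock: Fixed parking block of the clip, dark base 70 x 60 x 10 mm with an upright grey web 12 mm thick and 34 mm long (along y), its top 50 mm above the worktop; origin on the worktop, axes like the clip's. The clip starts astride the web, its origin on the web's top.
- cup: Bystander: white sample cup with a yellow lid, 51 mm wide, 63 mm high, origin under it.
- dish: Bystander: small round culture dish, 63 mm wide, 14 mm high, origin under it.
- bottle: Bystander: white dropper bottle with a green cap, 33 mm wide, 76 mm high, origin under it.

How it is judged:
On the way, in this order (a step that is already met when the one before it is completed fails the run):
1. the boom lies in both forks of the saddle, head to the stand's right, let go, and balances level within 0.06 rad (value of joint saddle between -0.06 and 0.06 rad and z of boom in the frame of saddle_mid between -0.005 and 0.005 m and y of boom in the frame of saddle_mid between 0.005 and 0.085 m and angle between the x axis of boom and the y axis of saddle_mid, either way round below 0.15 rad and angular speed of boom below 0.15 rad/s and linear speed of boom below 0.02 m/s and contact force between each of the arm, the fingers and boom below 0.05 N), for 0.5 s.
2. the clip sits astride the boom over the knife edge, within 5 mm along the boom (y of clip in the frame of saddle_mid between -0.005 and 0.005 m and z of clip in the frame of saddle_mid between 0.008 and 0.017 m and horizontal distance between clip and saddle_mid below 0.01 m), for 0.2 s.
At the end, for the whole second after the job is handed in: The boom lies in both forks of the saddle, head to the stand's right (-y), at rest and level within 0.06 rad (3.4 degrees); the red clip sits upright astride the boom within 5 mm of the knife edge along the boom; the robot holds neither, and the bystanders are where they were (all of step 2 and value of joint saddle between -0.06 and 0.06 rad and z of boom in the frame of saddle_mid between -0.005 and 0.005 m and y of boom in the frame of saddle_mid between 0.005 and 0.085 m and angle between the x axis of boom and the y axis of saddle_mid, either way round below 0.15 rad and angle between clip's own z axis and vertical below 0.25 rad and angular speed of boom below 0.15 rad/s and linear speed of clip below 0.02 m/s); the robot touches nothing.
It fails at once if the cup, the dish or the bottle is moved by more than 30 mm or knocked over (distance of any of cup, dish, bottle from where it was at the start of the episode above 0.03 m or angle between any of cup, dish, bottle's own z axis and vertical above 0.5 rad).
It also fails if it takes over 72 s, if anything falls off the work surface, if the arm or the gripper's body presses on something with over 40 N, if the wrist force passes 120 N, or if a joint passes its speed limit or range.

## Robot

A 6-joint arm with a two-finger parallel gripper is mounted at the origin on a cart in front of the work surface, level with it; the furniture and walls round the work are solid. World frame = base frame: x ahead of the robot, y to its left, z up, the work surface at z = 0. Lengths are in m, angles in rad, forces in N, time in s.
With the tool pointing down it reaches from about 0.35 to 0.775 m from the base axis. Payload 7.3 kg.
Tool frame: the origin (TCP) lies on the mounting face of the last link; the fingertips stand 178 mm ahead of it and the grasp point (between the pads) lies 159 mm ahead of it (robot.tcp_to_tips is the distance from the TCP to the fingertips, in m); z points along the fingers, y is the direction in which the jaws open and shut (so a half turn about z gives the same grasp; the last joint's range is limited). The gripper opens to 92 mm and grips with 3 to 60 N. Pads are 19 mm wide; open, the fingers measure 130 mm over their backs; the gripper's body (75 mm by 190 mm) begins 47 mm behind the grasp point.
Start: joints at [-1.272, 0.342, 1.524, -0, 1.275, -0.146], TCP at [0.226, -0.474, 0.405] pointing down, gripper open.
Joint ranges: [-2.53, 2.53], [-0.77, 2.02], [0.04, 2.7], [-1, 4.14], [0.28, 2.66], [-3.11, 3.11]. Speed limits (rad/s): [2.57, 2.57, 3.14, 3.14, 3.14, 3.14].

## Interface

Orientations are given as [roll, pitch, yaw] about the fixed x, y, z axes, in that order (R = Rz(yaw) Ry(pitch) Rx(roll)).
In Python, from cell import robot, viewer gives the robot as it stands.
- The arm moves only by the shell command python3 -m creep 'ROWS' [OPENING] [FORCE]. ROWS is JSON, a list that holds one entry, the list of rows, each a list of 6 numbers: the shift along the world's x, y, z in mm, then the turn, a rotation vector about the world's x, y, z in degrees. A call has 1 to 5 rows; each row shifts and turns the pose as measured when the row begins; what a row does not reach is not made up. A row lasts 1/12 s, in which the tool goes at most 41.7 mm and 7.16 degrees, less where a joint would pass 70% of its speed; a pose out of reach is approached as far as the arm can. A call with a gripper value outside its range is refused whole. OPENING is the closure, from -1 (fully open) to 1 (shut), set as the call begins (- or left out, the last holds). The fingers move at their own pace and stop on an object; FORCE is the grip in N (left out, the last holds). Time passes only in rows, so rows that do not move let the fingers close. It gives the time, the measured TCP pose, the force and the opening at its end, in the units of the state.
- robot.observe(): the state, without advancing time (a new reading comes with each control period).
- viewer.read_camera(name): name is "scene" or "side" or "wrist"; returns the picture (420x560x3 uint8, blue, green, red); there is no depth.
- viewer.camera_model(name): a dict with "fx", "fy", "cx", "cy" (pixels), "k1" (the pictures are not rectified: a ray, as slopes to the right and down, at radius r is drawn at 1 + k1 r^2 times it, then the intrinsics apply), "pose" (4x4, takes a point from camera to world coordinates); the wrist camera has in their place "mount" (4x4, takes a point from camera to tool coordinates, whose origin is the TCP and whose axes are the flange's). Camera axes: x right, y up, looking along -z (the intrinsics and any distortion apply to the point x, -y, -z); pixel columns grow to the right and rows downward; lengths in m; the calibration is good to about 2 mm. A picture is of the moment at which its call begins: read the wrist's pose just before it. camera_model takes no time and is no camera call.
- robot.hand_in(): hands the job in, once; it reports no verdict.
The state is a dict: "time": time; "qpos": joint angles; "qvel": joint speeds; "joint_efforts": joint torques, N m; "tool_pos": TCP position; "tool_rot": TCP orientation; "contact_force": force on the tool from outside, world axes, zero at the start; "torque": the same for the moment, N m; "opening": finger opening in m.
Only numpy, scipy, OpenCV 4.12 (cv2) and the standard library are available. Lean on these libraries where they do the work, as an engineer would, in place of code of your own. Each camera call takes 0.05 s, during which the arm holds its last target. There are 200 camera calls.

## Working session

There is one attempt and no reset: what is moved stays moved. The work goes in short steps, Python scripts to look and compute and a shell command to move; the robot and the scene stay as the last step left them, time stands still between calls to the robot, and variables do not carry over. Pictures are saved under pics/ and viewed, about 8 in all and at most 12, crops included, and the job is handed in when it is done.

```bash
ls; mkdir -p pics; cat > h.py <<'E'
import numpy as np, cv2
from cell import robot, viewer
from scipy.spatial.transform import Rotation as R
def toolT():
    s=robot.observe(); T=np.eye(4); T[:3,3]=s["tool_pos"]; T[:3,:3]=R.from_euler('xyz',s["tool_rot"]).as_matrix(); return T
def snap(name,fn=None):
    m=viewer.camera_model(name)
    P=np.array(m["pose"]) if "pose" in m else toolT()@np.array(m["mount"])
    im=viewer.read_camera(name)
    if fn: cv2.imwrite(fn,im)
    return im,m,P
def ray(m,P,uv):
    uv=np.atleast_2d(np.array(uv,float))
    K=np.array([[m["fx"],0,m["cx"]],[0,m["fy"],m["cy"]],[0,0,1]])
    n=cv2.undistortPoints(uv.reshape(-1,1,2),K,np.array([m["k1"],0,0,0,0.])).reshape(-1,2)
    d=np.c_[n[:,0],-n[:,1],-np.ones(len(n))]@P[:3,:3].T
    return P[:3,3],d
def onplane(m,P,uv,z):
    o,d=ray(m,P,uv); return o+d*((z-o[2])/d[:,2])[:,None]
def proj(m,P,X):
    X=np.atleast_2d(X); c=(X-P[:3,3])@P[:3,:3]; a=c[:,0]/-c[:,2]; b=c[:,1]/c[:,2]
    f=1+m["k1"]*(a*a+b*b); return np.c_[m["fx"]*a*f+m["cx"],m["fy"]*b*f+m["cy"]]
E
python3 - <<'E'
from h import *
for n in ("scene","side"):
    im,m,P=snap(n,f"pics/{n}0.png"); print(n,m["fx"],m["cx"],m["cy"],m["k1"],P.round(3).tolist())
im,m,P=snap("wrist","pics/wrist0.png"); print(m["fx"],np.array(m["mount"]).round(3).tolist()); print(robot.observe())
E
```

```text
pics
scene 446.53227867916365 275.02033538477787 211.2385243390564 -0.08357355176446633 [[-0.883, 0.267, -0.387, 0.073], [-0.469, -0.455, 0.756, 0.789], [0.025, 0.849, 0.527, 0.731], [0.0, 0.0, 0.0, 1.0]]
side 410.5015925437966 287.7435465241062 215.4780159888327 -0.04755414487130184 [[-0.807, 0.405, -0.43, 0.149], [-0.59, -0.526, 0.612, 0.44], [0.022, 0.748, 0.664, 0.713], [0.0, 0.0, 0.0, 1.0]]
298.44668355867316 [[0.0, 0.951, 0.309, 0.083], [1.0, -0.0, -0.0, 0.0], [-0.0, 0.309, -0.951, 0.021], [0.0, 0.0, 0.0, 1.0]]
{'time': 0.15, 'qpos': array([-1.27200273e+00,  3.42576789e-01,  1.52477092e+00,  1.33533463e-05,
        1.27536615e+00, -1.46026839e-01]), 'qvel': array([-2.01949957e-04, -2.35144992e-03, -3.20182623e-03,  1.55911183e-04,
        6.23782297e-05,  1.84159012e-03]), 'joint_efforts': array([ 2.50158620e-03, -4.31468654e+01, -2.44352996e+01,  7.18489964e-02,
        5.37002971e-02, -6.88038494e-05]), 'tool_pos': array([ 0.22588907, -0.47382497,  0.40420647]), 'tool_rot': array([-3.14048524e+00, -1.75779160e-04,  4.44816448e-01]), 'contact_force': array([-0.52112235,  1.47991334,  0.28472516]), 'torque': array([ 0.01648383, -0.07101315, -0.01252338]), 'opening': 0.09204056712392159}
```

View pics/scene0.png

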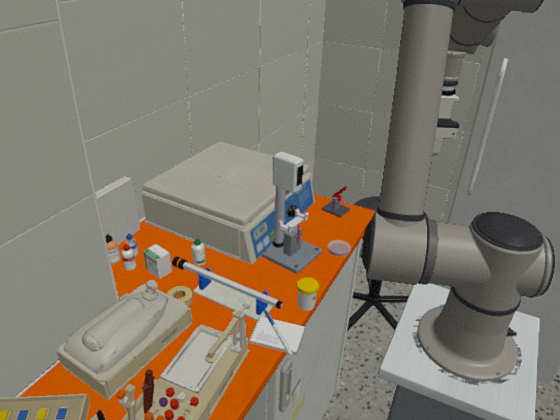

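View pics/side0.png

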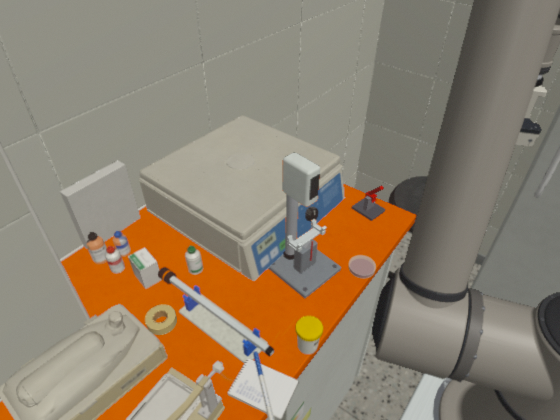

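The scene and side views show the boom in its rest (scene: head near (178,262), tail near (278,303)). The stand base is near (292,250), the saddle near (295,220), and the clip dock near (338,203). Next I'll zoom in to get exact pixels.

```bash
python3 - <<'E'
import cv2,numpy as np
a=cv2.imread('pics/scene0.png');b=cv2.imread('pics/side0.png')
c1=cv2.resize(b[255:365,150:350],(800,440),interpolation=cv2.INTER_CUBIC)   # x4
c2=cv2.resize(b[180:300,240:400][:,:],(533,400),interpolation=cv2.INTER_CUBIC)
cv2.imwrite('pics/c1.png',c1)
c2=cv2.resize(b[150:295,255:400],(580,580),interpolation=cv2.INTER_CUBIC)
cv2.imwrite('pics/c2.png',c2)
E
```

```text
(no output)
```

View pics/c1.png

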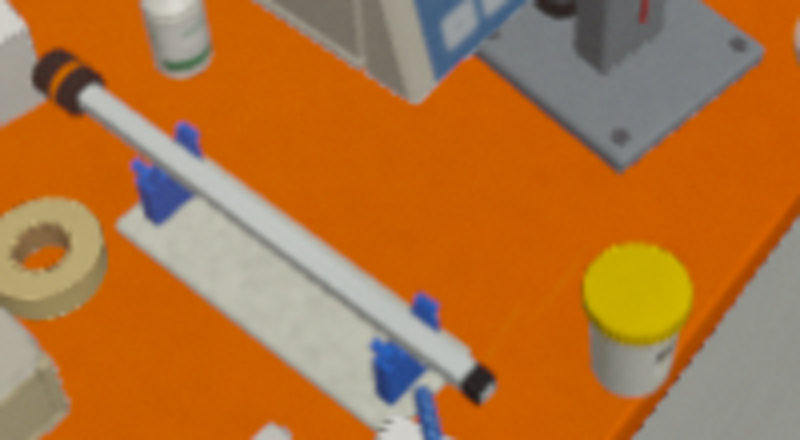

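View pics/c2.png

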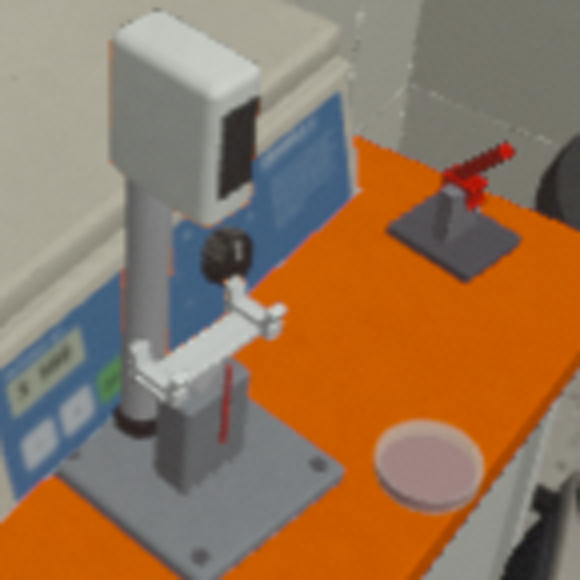

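The crops show the base's near corner at side-image (305,295), its right corner at (340.6,267.6) and screw holes. They also show the boom's head end at about (160,272), its tail at about (271,350), the clip on its web at about (371,196), and the saddle forks.

```bash
cat > est.py <<'E'
from h import *
m=viewer.camera_model("side");P=np.array(m["pose"])
o1=np.array([150,255]);o2=np.array([255,150])
f=lambda o,u:np.array(o)+np.array(u)/4
pr=lambda n,p,z:print(n,(onplane(m,P,[p],z)[0]*1000).round(1))
pr("near",f(o1,(620,163)),.014);pr("right",f(o1,(763,50)),.014);pr("left",f(o1,(475,48)),.014)
for u in [(318,465),(200,556),(70,455)]: pr("screw",f(o2,u),.014)
pr("forkfar",f(o2,(253,300)),.113);pr("forknear",f(o2,(163,378)),.113)
pr("boomjoin top",f(o1,(88,93)),.046);pr("boom tail end",f(o1,(478,383)),.046);pr("head",f(o1,(52,78)),.046)
pr("fork h",f(o1,(168,170)),.046);pr("fork t",f(o1,(408,345)),.046)
pr("dock L",f(o2,(388,230)),.01);pr("dock N",f(o2,(466,276)),.01);pr("dock R",f(o2,(521,240)),.01)
pr("web top",f(o2,(455,190)),.05)
pr("stemtop",f(o2,(508,150)),.092)
pr("cup",f(o1,(638,292)),.063);pr("dish",f(o2,(428,455)),.014);pr("bottle",f(o1,(182,70)),0)
E
python3 est.py
```

```text
near [422.1 -21.3  14. ]
right [ 402.2 -135.1   14. ]
left [532.3 -38.   14. ]
screw [ 415.4 -129.7   14. ]
screw [432.2 -36.   14. ]
screw [531.6 -50.8  14. ]
forkfar [ 467.  -128.6  113. ]
forknear [471.6 -51.4 113. ]
boomjoin top [655.4 130.5  46. ]
boom tail end [391.2 139.1  46. ]
head [678.1 135.1  46. ]
fork h [586.6 140.   46. ]
fork t [428.5 143.2  46. ]
dock L [ 487.6 -338.3   10. ]
dock N [ 424.8 -329.1   10. ]
dock R [ 412.2 -383.6   10. ]
web top [ 453.5 -355.6   50. ]
stemtop [ 426.5 -361.3   92. ]
cup [354.9  66.5  63. ]
dish [ 369.1 -174.3   14. ]
bottle [661.   65.6   0. ]
```

```bash
M="python3 -m creep"
$M '[[[24,24,4,0,0,7],[24,24,4,0,0,7],[24,24,4,0,0,7],[24,24,4,0,0,7],[24,24,4,0,0,7]]]' -1 60
$M '[[[4,35,0,0,0,7],[4,35,0,0,0,7],[4,35,0,0,0,7],[4,35,0,0,0,7],[4,35,0,0,0,7]]]'
$M '[[[0,35,0,0,0,7],[0,35,0,0,0,7],[0,35,0,0,0,7],[0,35,0,0,0,7],[0,35,0,0,0,7]]]'
$M '[[[10,20,0,0,0,7],[10,20,0,0,0,7],[10,10,0,0,0,7],[10,10,0,0,0,7],[10,0,0,0,0,7]]]'
```

```text
time: 0.57
tool_pos: [0.345, -0.3536, 0.4218]
tool_rot: [-3.136, 0.0, 1.064]
contact_force: [0.0, -0.4, 0.1]
opening: 0.0917
time: 0.98
tool_pos: [0.368, -0.1719, 0.421]
tool_rot: [-3.138, -0.0, 1.69]
contact_force: [0.7, 0.1, 0.8]
opening: 0.0922
time: 1.4
tool_pos: [0.366, 0.0116, 0.4206]
tool_rot: [-3.138, -0.001, 2.315]
contact_force: [-0.3, -0.2, 0.1]
opening: 0.0918
time: 1.82
tool_pos: [0.4137, 0.0816, 0.4206]
tool_rot: [-3.139, -0.003, 2.942]
contact_force: [0.2, -0.5, -0.3]
opening: 0.0915
```

```bash
M="python3 -m creep"
$M '[[[10,-3,0,0,0,6],[12,-3,0,0,0,5],[10,0,0,0,0,0],[0,0,0,0,0,0]]]'
python3 - <<'E'
from h import *
im,m,P=snap("wrist","pics/w1.png"); np.save("w1P.npy",P); print(P[:3,3],robot.observe()["tool_pos"],robot.observe()["tool_rot"],robot.observe()["qpos"].round(2))
E
```

```text
time: 2.15
tool_pos: [0.448, 0.077, 0.4197]
tool_rot: [-3.139, -0.004, -3.133]
contact_force: [-0.2, -0.1, 0.4]
opening: 0.0919
[0.36284577 0.07547543 0.39895833] [0.44722267 0.07703094 0.41959612] [-3.13935804 -0.00498962 -3.13285667] [ 0.    0.2   1.68 -0.    1.27 -1.58]
```

View pics/w1.png

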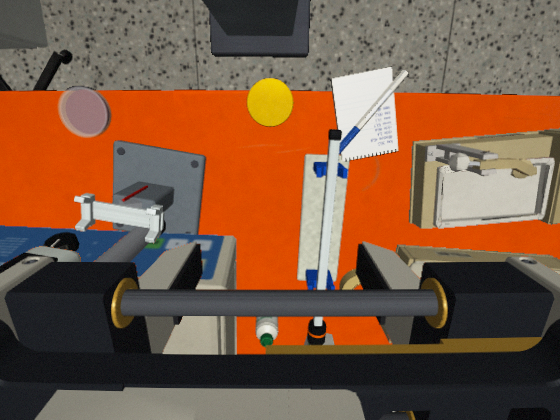

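The wrist view shows the boom running from its black tail (335,131) to its head (318,325). The stand base corners are at (115,141) and (205,155), the saddle forks at about (87,212) and (155,222), and the cup at (270,102).

```bash
cat > b.py <<'E'
from h import *
im=cv2.imread("pics/w1.png");P=np.load("w1P.npy");m=viewer.camera_model("wrist")
# bar centreline: per row, bright bluish-white run vs plate; print run per row
for r in (140,150,190,215,240,262):
    row=im[r,300:352].astype(int); print(r,[int(x) for x in row.min(1)])
gr=im.astype(int)
for u,z in [((115,141),.014),((205,155),.014),((87,212),.118),((155,222),.118),((335,131),.046),((318,322),.046),((270,102),.063)]:
    print(u,(onplane(m,P,[u],z)[0]*1000).round(1))
cv2.imwrite("pics/c3.png",np.hstack([cv2.resize(im[130:260,60:215],None,fx=3,fy=3,interpolation=cv2.INTER_CUBIC),cv2.resize(im[120:250,290:365],None,fx=3,fy=3,interpolation=cv2.INTER_CUBIC)]))
E
python3 b.py
```

```text
140 [0, 0, 0, 0, 0, 0, 0, 0, 0, 0, 0, 0, 0, 0, 0, 0, 0, 0, 0, 0, 0, 0, 0, 0, 0, 0, 0, 0, 44, 66, 130, 164, 172, 171, 137, 130, 133, 126, 124, 125, 171, 180, 85, 22, 30, 36, 35, 41, 39, 27, 24, 130]
150 [4, 0, 0, 0, 0, 0, 0, 0, 0, 0, 0, 0, 0, 0, 0, 0, 0, 0, 0, 0, 0, 0, 0, 0, 0, 0, 0, 22, 57, 150, 195, 207, 207, 209, 210, 210, 204, 204, 192, 102, 31, 29, 70, 176, 221, 225, 227, 226, 225, 225, 225, 226]
190 [0, 0, 78, 133, 170, 179, 179, 180, 185, 184, 189, 188, 180, 180, 176, 172, 171, 172, 174, 180, 181, 184, 183, 191, 133, 99, 170, 201, 209, 210, 209, 204, 207, 206, 201, 162, 172, 183, 180, 182, 179, 180, 185, 184, 188, 174, 88, 0, 0, 0, 0, 0]
215 [29, 116, 165, 179, 181, 185, 185, 184, 184, 183, 183, 180, 177, 175, 178, 181, 184, 181, 180, 180, 181, 177, 126, 119, 188, 208, 214, 216, 211, 207, 211, 215, 195, 182, 178, 178, 179, 178, 183, 182, 188, 184, 173, 91, 0, 0, 0, 0, 0, 0, 0, 0]
240 [156, 181, 183, 179, 178, 182, 185, 185, 188, 189, 186, 186, 181, 177, 178, 179, 182, 186, 188, 170, 113, 147, 207, 215, 216, 214, 214, 213, 211, 209, 191, 186, 187, 186, 185, 183, 184, 182, 183, 173, 120, 39, 0, 0, 0, 0, 0, 0, 0, 0, 0, 0]
262 [183, 185, 186, 188, 188, 182, 182, 179, 177, 177, 180, 180, 180, 178, 184, 185, 181, 177, 126, 146, 203, 215, 211, 210, 212, 209, 208, 207, 176, 176, 179, 177, 175, 172, 177, 181, 188, 181, 88, 0, 0, 0, 0, 0, 0, 0, 0, 0, 0, 0, 0, 0]
(115, 141) [ 402.3 -134.9   14. ]
(205, 155) [419.5 -20.2  14. ]
(87, 212) [ 462.3 -117.9  118. ]
(155, 222) [472.2 -49.7 118. ]
(335, 131) [385.8 139.5  46. ]
(318, 322) [650.8 133.1  46. ]
(270, 102) [355.2  65.1  63. ]
```

View pics/c3.png

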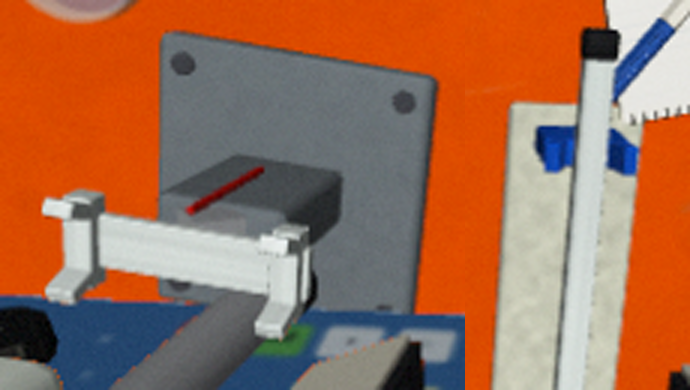

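```bash
python3 - <<'E'
from h import *
P=np.load("w1P.npy");m=viewer.camera_model("wrist")
p=onplane(m,P,[(333.9,150),(330.2,190),(328,215),(325.8,240),(323.6,262),(335,131)],.052)*1000
print(p.round(1)); d=p[4]-p[0]; print(np.degrees(np.arctan2(d[1],d[0])))
ms=viewer.camera_model("side");Ps=np.array(ms["pose"])
# side mid of bar top at two places from the c1 crop
print((onplane(ms,Ps,[(150+220/4,255+190/4),(150+330/4,255+270/4)],.052)*1000).round(1))
print(robot.observe()["tool_pos"]*1000)
E
```

```text
[[406.8 138.5  52. ]
 [454.5 137.2  52. ]
 [486.4 136.4  52. ]
 [520.1 135.6  52. ]
 [551.4 134.6  52. ]
 [385.4 138.4  52. ]]
-1.5583997095102382
[[553.7 135.7  52. ]
 [480.5 137.4  52. ]]
[447.22267362  77.03094203 419.59611684]
```

```bash
M="python3 -m creep"
$M '[[[10,30,-20,0,0,-1],[10,30,-30,0,0,-1],[8,0,-35,0,0,0],[0,0,-35,0,0,0],[0,0,0,0,0,0]]]'
python3 -c "
from h import *
s=robot.observe();print(s['tool_pos']*1000,np.degrees(s['tool_rot']))
snap('wrist','pics/w2.png')"
```

```text
time: 2.62
tool_pos: [0.4741, 0.1391, 0.2983]
tool_rot: [-3.14, 0.002, 3.097]
contact_force: [-0.7, -0.1, -0.4]
opening: 0.0922
[474.1293844  139.06101793 298.31517869] [-1.79902238e+02  1.08619873e-01  1.77471032e+02]
```

View pics/w2.png

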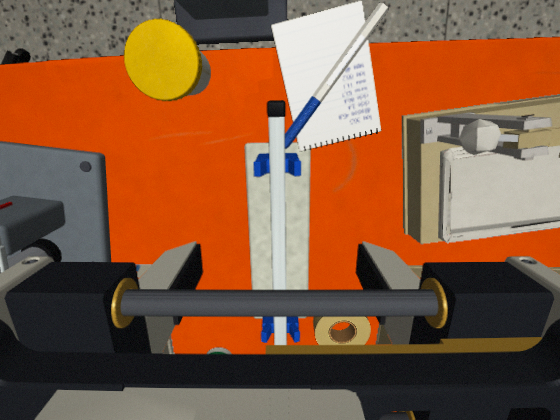

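The wrist view shows the bar at column 278, centred between the jaws and parallel to the tool. I'll lower and grip, then average the wrist readings before and after the lift.

```bash
M="python3 -m creep"
$M '[[[0,-2,-32,0,0,1],[1,0,-30,0,0,0],[0,0,-26,0,0,0],[0,0,-5,0,0,0],[0,0,0,0,0,0]]]'
cat > ft.py <<'E'
from h import *
import sys
F=[];T=[]
for i in range(int(sys.argv[1])):
    viewer.read_camera("side"); s=robot.observe(); F.append(s["contact_force"]);T.append(s["torque"])
F=np.array(F);T=np.array(T);n=len(F)**.5
print("F",F.mean(0).round(3),(F.std(0)/n).round(3),"T",T.mean(0).round(4),(T.std(0)/n).round(4)); print(s["tool_pos"]*1000,np.degrees(s["tool_rot"]),s["opening"],s["time"])
E
python3 ft.py 12
$M '[[[0,0,0,0,0,0],[0,0,0,0,0,0],[0,0,0,0,0,0],[0,0,0,0,0,0],[0,0,0,0,0,0]]]' 1 60
$M '[[[0,0,0,0,0,0],[0,0,0,0,0,0],[0,0,0,0,0,0],[0,0,0,0,0,0]]]'
$M '[[[0,0,10,0,0,0],[0,0,20,0,0,0],[0,0,20,0,0,0],[0,0,0,0,0,0],[0,0,0,0,0,0]]]'
python3 ft.py 16
```

```text
time: 3.08
tool_pos: [0.4792, 0.1364, 0.2169]
tool_rot: [3.14, 0.022, 3.108]
contact_force: [0.3, -0.3, 0.3]
opening: 0.0915
F [0.344 0.147 0.218] [0.16  0.16  0.141] T [ 0.1026 -0.1304  0.001 ] [0.0067 0.0067 0.0084]
[478.77662245 136.6684869  216.01225479] [179.92822416   1.24449627 178.18096621] 0.09165690860138004 3.6833
time: 4.1
tool_pos: [0.4787, 0.1367, 0.2158]
tool_rot: [3.14, 0.021, 3.11]
contact_force: [0.5, -1.2, -0.4]
opening: 0.0631
time: 4.43
tool_pos: [0.4787, 0.1367, 0.2157]
tool_rot: [3.14, 0.021, 3.11]
contact_force: [0.8, -0.4, -0.6]
opening: 0.0363
time: 4.85
tool_pos: [0.4782, 0.1366, 0.2691]
tool_rot: [3.141, 0.019, 3.11]
contact_force: [0.0, 0.2, -1.0]
opening: 0.0035
F [ 0.334 -0.031  0.038] [0.127 0.145 0.118] T [ 0.1006 -0.1329  0.0031] [0.0089 0.0065 0.0053]
[478.23208515 136.60274477 268.11011931] [179.96741692   0.99107162 178.18115988] 0.0006191433659350459 5.65
```

The fingers close at only about 80 mm/s, so I lifted before they had shut. I'll reopen, go down again and wait for the grip.

```bash
M="python3 -m creep"
$M '[[[0,0,0,0,0,0],[0,0,0,0,0,0],[0,0,0,0,0,0],[0,0,0,0,0,0],[0,0,0,0,0,0]]]' -0.2 60
$M '[[[0,0,0,0,-1,0],[0,0,0,0,0,0],[0,0,0,0,0,0],[0,0,0,0,0,0],[0,0,0,0,0,0]]]'
python3 -c "
from h import *
s=robot.observe();print(s['tool_pos']*1000,np.degrees(s['tool_rot']),s['opening'])
im,m,P=snap('side')
b=cv2.imread('pics/side0.png');D=cv2.absdiff(im,b).max(2)[320:360,240:285]; print((D>40).sum())
cv2.imwrite('pics/w3.png',np.hstack([snap('wrist')[0][80:340,180:400],im[250:380,140:300].repeat(2,0).repeat(2,1)]))"
```

```text
time: 6.07
tool_pos: [0.4782, 0.1366, 0.2682]
tool_rot: [3.141, 0.018, 3.11]
contact_force: [-0.1, 0.1, -0.8]
opening: 0.029
time: 6.48
tool_pos: [0.4782, 0.1366, 0.2682]
tool_rot: [3.14, 0.037, 3.11]
contact_force: [-0.8, -0.3, -0.5]
opening: 0.0546
[478.20084274 136.61276138 268.23710567] [179.9312733    2.12775211 178.1823512 ] 0.05455565421869908
13
```

View pics/w3.png

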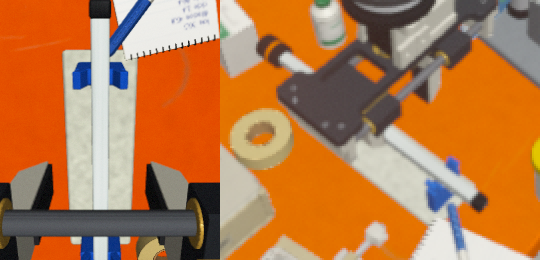

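The boom is undisturbed in the rest, with the jaws straddling it. Descending again.

```bash
M="python3 -m creep"
$M '[[[-3,0,-20,0,2,0],[0,0,-25,0,0,0],[0,0,-12,0,0,0],[0,0,-6,0,0,0],[0,0,0,0,0,0]]]'
$M '[[[0,0,0,0,0,0],[0,0,0,0,0,0],[0,0,0,0,0,0],[0,0,0,0,0,0],[0,0,0,0,0,0]]]' 1 60
$M '[[[0,0,0,0,0,0],[0,0,0,0,0,0],[0,0,0,0,0,0],[0,0,0,0,0,0],[0,0,0,0,0,0]]]'
python3 ft.py 1
```

```text
time: 7.0
tool_pos: [0.4758, 0.1367, 0.2044]
tool_rot: [3.141, 0.005, 3.11]
contact_force: [-0.5, 0.1, 0.1]
opening: 0.0551
time: 7.42
tool_pos: [0.4768, 0.1369, 0.2069]
tool_rot: [3.14, 0.009, 3.11]
contact_force: [0.5, 0.3, -0.1]
opening: 0.0265
time: 7.83
tool_pos: [0.477, 0.137, 0.208]
tool_rot: [3.14, 0.012, 3.11]
contact_force: [-0.2, 0.7, -0.5]
opening: 0.0114
F [ 0.059  0.293 -0.277] [0. 0. 0.] T [ 0.1411 -0.1372  0.0572] [0. 0. 0.]
[477.01982519 136.98306353 207.9906802 ] [179.89526559   0.66011854 178.19706583] 0.010930968850861904 7.8833
```

```bash
M="python3 -m creep"
$M '[[[0,0,0,0,0,0],[0,0,15,0,0,0],[0,0,25,0,0,0],[0,0,30,0,0,0],[0,0,30,0,0,0]]]'
$M '[[[0,0,30,0,0,0],[0,0,15,0,1,0],[0,0,0,0,0,0]]]'
python3 ft.py 24
python3 -c "
from h import *
im,m,P=snap('side');cv2.imwrite('pics/s4.png',np.hstack([im[200:380,130:400].repeat(2,0).repeat(2,1)]))"
```

```text
time: 8.3
tool_pos: [0.474, 0.1364, 0.304]
tool_rot: [-3.14, -0.007, 3.11]
contact_force: [0.5, 0.5, -1.6]
opening: 0.0114
time: 8.55
tool_pos: [0.474, 0.1364, 0.356]
tool_rot: [-3.141, -0.018, 3.11]
contact_force: [0.6, -0.3, -0.9]
opening: 0.0117
F [-0.097 -0.029 -1.239] [0.092 0.103 0.094] T [ 0.1176 -0.0341 -0.0103] [0.0053 0.0065 0.0057]
[473.59658463 136.3880039  353.0286316 ] [-179.91963264   -1.30972049  178.16765646] 0.01124602514671243 9.75
```

View pics/s4.png

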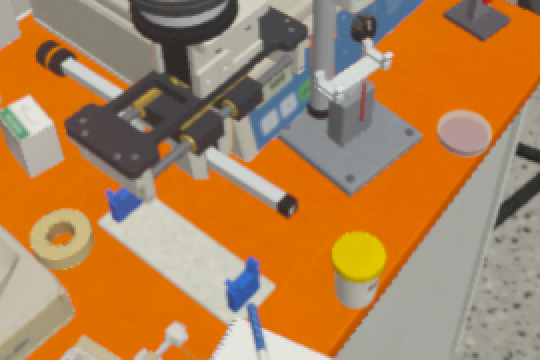

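The boom is held level and clear of the rest. The wrist torque suggests a centre of mass about 15–30 mm from the origin. I'll swing the boom around clear of the column, then come in along the saddle.

```bash
M="python3 -m creep"
$M '[[[0,10,0,0,-2,0],[0,10,0,0,0,-7],[0,6,0,0,0,-7],[0,0,0,0,0,-7],[0,0,0,0,0,-7]]]'
$M '[[[0,0,0,0,0,-7],[0,0,0,0,0,-7],[0,0,0,0,0,-7],[0,0,0,0,0,-7],[0,0,0,0,0,-7]]]'
$M '[[[0,0,0,0,0,-7],[0,0,0,0,0,-7],[0,0,0,0,0,-7],[0,0,0,0,0,-7],[0,0,0,0,0,-6]]]'
$M '[[[0,0,0,0,0,0],[0,0,0,0,0,0]]]'
python3 ft.py 16
python3 -c "
from h import *
im,m,P=snap('wrist','pics/w5.png');np.save('w5P.npy',P)
im,m,P=snap('side','pics/s5.png')"
```

```text
time: 10.22
tool_pos: [0.4737, 0.1632, 0.3531]
tool_rot: [3.141, 0.014, 2.608]
contact_force: [-0.5, -1.3, -1.1]
opening: 0.0115
time: 10.63
tool_pos: [0.4736, 0.1638, 0.3532]
tool_rot: [3.141, 0.013, 1.983]
contact_force: [-0.2, -0.5, -0.9]
opening: 0.0109
time: 11.05
tool_pos: [0.4738, 0.164, 0.3534]
tool_rot: [3.139, 0.013, 1.371]
contact_force: [0.3, -0.3, -1.3]
opening: 0.0113
time: 11.22
tool_pos: [0.4739, 0.164, 0.3535]
tool_rot: [3.139, 0.012, 1.37]
contact_force: [0.3, 0.6, -1.8]
opening: 0.0111
F [-0.012  0.074 -1.115] [0.155 0.12  0.109] T [ 0.1039 -0.0938  0.0008] [0.0083 0.0069 0.0065]
[473.86917219 164.00286108 353.42268372] [179.84655438   0.70618342  78.34727152] 0.011319635051222325 12.0167
```

View pics/w5.png

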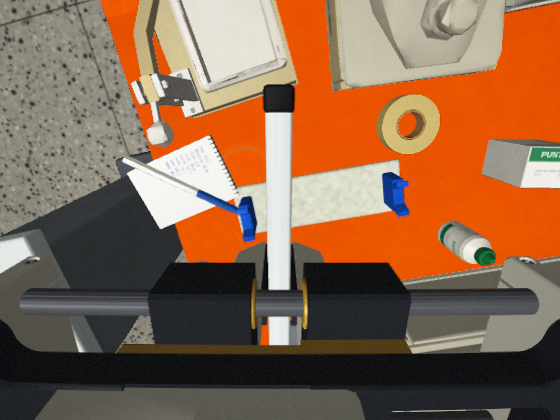

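```bash
M="python3 -m creep"
python3 - <<'E'
from h import *
P=np.load('w5P.npy');m=viewer.camera_model("wrist");s=robot.observe();t=s["tool_pos"]
for uv in [(279,86),(279.5,111),(280,225)]:
    p=onplane(m,P,[uv],t[2]-.156)[0]-t; print(uv,(p*1000).round(1),np.linalg.norm(p[:2])*1000)
E
$M '[[[0,0,0,0,0,2.5],[0,0,-20,0,0,0],[0,0,-18,0,0,0],[0,0,0,0,0,0]]]'
```

```text
(279, 86) [  18.2   88.6 -156. ] 90.4643520639948
(279.5, 111) [  16.4   78.7 -156. ] 80.41976716215393
(280, 225) [   6.   27. -156.] 27.619763314855046
time: 12.45
tool_pos: [0.4742, 0.1641, 0.3157]
tool_rot: [3.135, 0.011, 1.413]
contact_force: [-0.5, 0.1, -1.8]
opening: 0.0111
```

```bash
M="python3 -m creep"
$M '[[[17,0,0,0,0,0],[17,0,0,0,0,0],[-5,-32,0,0,0,0],[-5,-32,0,0,0,0],[-5,-32,0,0,0,0]]]'
$M '[[[-5,-32,0,0,0,0],[-4,-22,0,0,0,0],[-2,-12,0,0,0,0],[-1,-4,0,0,0,0],[0,0,0,0,0,0]]]'
python3 -c "
from h import *
s=robot.observe();print(s['tool_pos']*1000,np.degrees(s['tool_rot']))
im,m,P=snap('side','pics/s6.png');a,_,_=snap('scene','pics/sc6.png')
cv2.imwrite('pics/c6.png',np.hstack([cv2.resize(im[160:310,230:430],(560,420),interpolation=cv2.INTER_CUBIC)]))"
```

```text
time: 12.87
tool_pos: [0.495, 0.0704, 0.3175]
tool_rot: [3.135, 0.009, 1.422]
contact_force: [1.1, -0.5, -0.9]
opening: 0.0112
time: 13.28
tool_pos: [0.4823, -0.0077, 0.3215]
tool_rot: [3.131, 0.011, 1.417]
contact_force: [-0.7, -0.4, -1.8]
opening: 0.0114
[482.25300765  -7.73331104 321.46223765] [179.42112495   0.62825899  81.16451849]
```

View pics/c6.png

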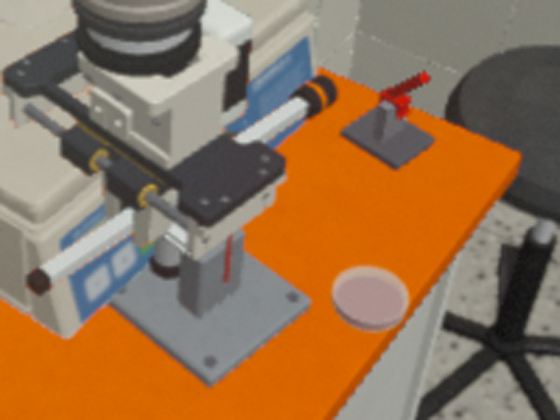

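The side crop shows the boom level over the saddle, under the index head, with its head to the right. I've viewed 11 pictures, so I'll measure numerically from here. Lowering now.

```bash
M="python3 -m creep"
cat > tilt.py <<'E'
from h import *
E=np.array([.470,-.0875]);a=np.radians(8.8);xs=np.array([np.cos(a),-np.sin(a),0]);ys=np.array([np.sin(a),np.cos(a),0])
def blob(im,box,f):
    x0,y0,x1,y1=box; c=im[y0:y1,x0:x1]; k=f(c).astype(np.uint8)
    n,l,st,ce=cv2.connectedComponentsWithStats(k); i=1+np.argmax(st[1:,4]) if n>1 else 0
    return ce[i]+[x0,y0],st[i,4]
dark=lambda c:c.max(2)<75
def plane(m,P,uv):
    o,d=ray(m,P,[uv]);d=d[0];o0=np.array([*E,0]);t=((o0-o)@xs)/(d@xs);p=o+t*d-o0;return p@ys*1000,p[2]*1000
if __name__=="__main__":
    s=robot.observe();print(s['tool_pos']*1000,np.degrees(s['tool_rot']),s["opening"],s["time"])
    im,m,P=snap('side','pics/tilt.png')
    r=[]
    for box in ((225,235,270,290),(325,165,375,230)):
        c,n=blob(im,box,dark); r.append(plane(m,P,c)); print(c.round(1),n,np.round(r[-1],1))
    print("tilt (+ = tail(+y) up)",np.arctan2(r[0][1]-r[1][1],r[0][0]-r[1][0]))
E
python3 tilt.py
$M '[[[0,0,-15,0,0,0],[0,0,-12,0,0,0],[0,0,-6,0,0,0],[0,0,0,0,0,0],[0,0,0,0,0,0]]]'
python3 tilt.py
```

```text
[482.45908825  -6.58046056 321.30088175] [179.41225296   0.61119179  81.25056025] 0.01135444968064572 13.3833
[243.2 260.3] 34 [169.5 164.3]
[339.9 195.6] 45 [-102.   162.3]
tilt (+ = tail(+y) up) 0.007266487290878207
time: 13.85
tool_pos: [0.4834, -0.0015, 0.2879]
tool_rot: [3.13, 0.01, 1.426]
contact_force: [1.2, 0.2, -1.0]
opening: 0.0113
[483.37654121  -1.51344471 287.87604555] [179.33296201   0.55547803  81.6816482 ] 0.011256383018624526 13.85
[267.6 239.3] 36 [109.6 176.1]
[335.8 207.9] 40 [-92.8 133.1]
tilt (+ = tail(+y) up) 0.2093331944069136
```

```bash
M="python3 -m creep"
sed -i 's/(225,235,270,290)/(225,250,262,300)/' tilt.py
$M '[[[-1,-7,-2,0,0,-0.5],[0,0,-4,0,0,0],[0,0,-2,0,0,0],[0,0,0,0,0,0]]]'
python3 tilt.py; python3 ft.py 6
```

```text
time: 14.23
tool_pos: [0.4828, -0.0089, 0.2808]
tool_rot: [3.127, 0.01, 1.417]
contact_force: [-0.1, 0.4, -2.1]
opening: 0.0111
[482.81621733  -8.90659125 280.80736292] [179.15510557   0.55883884  81.17044067] 0.011123743462014096 14.2333
[244.8 273.6] 27 [168.1 126.9]
[337.9 209. ] 39 [-101.2  125. ]
tilt (+ = tail(+y) up) 0.007086514244374459
F [ 0.463 -0.157 -1.188] [0.117 0.18  0.185] T [ 0.1241 -0.0875 -0.0068] [0.0099 0.0131 0.0083]
[482.90355679  -8.66703032 281.12310024] [179.13216485   0.55947221  81.19906645] 0.011394366264621123 14.5833
```

```bash
M="python3 -m creep"
$M '[[[0,0,-2.5,0,0,0],[0,0,-1.5,0,0,0],[0,0,0,0,0,0]]]'
python3 ft.py 6
$M '[[[0,0,0,0,0,0],[0,0,0,0,0,0],[0,0,0,0,0,0],[0,0,0,0,0,0],[0,0,0,0,0,0]]]' 0.35 60
$M '[[[0,0,0,0,0,0],[0,0,0,0,0,0],[0,0,0,0,0,0],[0,0,0,0,0,0],[0,0,0,0,0,0]]]'
python3 tilt.py
```

```text
time: 14.83
tool_pos: [0.4831, -0.0086, 0.2773]
tool_rot: [3.125, 0.01, 1.417]
contact_force: [-0.5, 0.4, 2.0]
opening: 0.0113
F [-0.177  0.262  1.089] [0.135 0.183 0.186] T [-0.024   0.0516 -0.0211] [0.0096 0.0064 0.009 ]
[483.06071444  -8.58015225 277.46400597] [179.0571223    0.55655972  81.20717954] 0.011103577425859166 15.1333
time: 15.55
tool_pos: [0.4832, -0.0087, 0.2774]
tool_rot: [3.125, 0.01, 1.417]
contact_force: [0.5, -0.0, 0.0]
opening: 0.0297
time: 15.97
tool_pos: [0.4833, -0.0088, 0.2773]
tool_rot: [3.125, 0.01, 1.417]
contact_force: [0.8, 0.4, 0.1]
opening: 0.0298
[483.26195702  -8.77021095 277.28389228] [179.02631585   0.56364559  81.1993935 ] 0.029812536562824246 15.9667
[245.9 261.7] 39 [163.6 156. ]
[337.5 216. ] 35 [-103.4  102.9]
tilt (+ = tail(+y) up) 0.19619400887160546
```

Released, the boom sits at the stop with its head down, so the centre of mass is more than 8 mm headward. I'll regrip lightly, shift 19 mm tailward and lower it level.

```bash
M="python3 -m creep"
$M '[[[0,0,8,0,0,0],[0,0,6,0,0,0],[0,0,0,0,0,0]]]'
$M '[[[0,0,0,0,0,0],[0,0,0,0,0,0],[0,0,0,0,0,0],[0,0,0,0,0,0],[0,0,0,0,0,0]]]' 1 10
python3 tilt.py
$M '[[[0,0,-7,0,0,0],[0,0,-6,0,0,0],[1,7,0,0,0,0],[1,7,0,0,0,0],[1,5,0,0,0,0]]]'
$M '[[[0,0,0,0,0,0],[0,0,0,0,0,0]]]'
python3 tilt.py
```

```text
time: 16.27
tool_pos: [0.4832, -0.0087, 0.2924]
tool_rot: [3.125, 0.01, 1.417]
contact_force: [0.6, 0.4, -0.1]
opening: 0.0297
time: 16.68
tool_pos: [0.4832, -0.0088, 0.2934]
tool_rot: [3.124, 0.01, 1.417]
contact_force: [0.1, 0.2, 0.2]
opening: 0.0117
[483.24802217  -8.76172926 293.37644172] [178.97074671   0.56377338  81.19448346] 0.0117218125115663 16.6833
[246.3 261.1] 31 [162.6 156.9]
[337.5 215.8] 35 [-103.2  103.5]
tilt (+ = tail(+y) up) 0.1984851689124938
time: 17.15
tool_pos: [0.4862, 0.0108, 0.2784]
tool_rot: [3.125, 0.011, 1.416]
contact_force: [-0.4, -1.0, 1.2]
opening: 0.0123
time: 17.32
tool_pos: [0.4865, 0.0123, 0.2783]
tool_rot: [3.125, 0.011, 1.418]
contact_force: [-0.4, -0.8, 0.5]
opening: 0.0117
[486.46030897  12.29198338 278.25029992] [179.0484188    0.61751878  81.22643963] 0.011688272190473201 17.3167
[237.6 278.5] 27 [185.4 127.1]
[332.9 213.2] 40 [-84.3 122.8]
tilt (+ = tail(+y) up) 0.015982134207130017
```

```bash
M="python3 -m creep"
$M '[[[0,0,0,0,0,0],[0,0,0,0,0,0],[0,0,0,0,0,0],[0,0,0,0,0,0],[0,0,0,0,0,0]]]' 0.35 10
$M '[[[0,0,0,0,0,0],[0,0,0,0,0,0],[0,0,0,0,0,0],[0,0,0,0,0,0],[0,0,0,0,0,0]]]'
$M '[[[0,0,0,0,0,0],[0,0,0,0,0,0],[0,0,0,0,0,0],[0,0,0,0,0,0],[0,0,0,0,0,0]]]'
python3 tilt.py
```

```text
time: 17.78
tool_pos: [0.4864, 0.0123, 0.2785]
tool_rot: [3.124, 0.01, 1.417]
contact_force: [-0.7, -0.4, -0.5]
opening: 0.0295
time: 18.2
tool_pos: [0.4864, 0.0121, 0.2785]
tool_rot: [3.124, 0.01, 1.417]
contact_force: [0.0, -0.0, -0.1]
opening: 0.0297
time: 18.62
tool_pos: [0.4864, 0.0121, 0.2785]
tool_rot: [3.124, 0.01, 1.416]
contact_force: [-0.1, 0.4, 0.3]
opening: 0.0294
[486.43044148  12.06259824 278.46048913] [179.02024792   0.55616675  81.15800603] 0.029400521724150645 18.6167
[239.2 268.1] 26 [179.8 151.4]
[333.  217.2] 38 [-86.8 109.6]
tilt (+ = tail(+y) up) 0.15571371156566183
```

```bash
M="python3 -m creep"
$M '[[[0,0,7,0,0,0],[0,0,6,0,0,0],[0,0,0,0,0,0]]]'
$M '[[[0,0,0,0,0,0],[0,0,0,0,0,0],[0,0,0,0,0,0],[0,0,0,0,0,0],[0,0,0,0,0,0]]]' 1 10
python3 tilt.py
$M '[[[0,0,-8,0,0,0],[0,0,-6,0,0,0],[0.5,3,0,0,0,0],[0.5,3,0,0,0,0],[0,0,0,0,0,0]]]'
$M '[[[0,0,0,0,0,0]]]'
python3 tilt.py
```

```text
time: 18.92
tool_pos: [0.4864, 0.0121, 0.2925]
tool_rot: [3.125, 0.01, 1.417]
contact_force: [-0.0, 0.3, 0.8]
opening: 0.0302
time: 19.33
tool_pos: [0.4864, 0.0121, 0.2934]
tool_rot: [3.124, 0.01, 1.416]
contact_force: [-0.1, 0.3, 0.3]
opening: 0.012
[486.42843894  12.08851717 293.40793984] [178.96428267   0.55286585  81.15430038] 0.012018381978364025 19.3333
[239. 268.] 28 [180.1 152. ]
[333.  217.1] 39 [-86.7 109.9]
tilt (+ = tail(+y) up) 0.15633713071072114
time: 19.8
tool_pos: [0.4874, 0.0184, 0.2772]
tool_rot: [3.125, 0.01, 1.416]
contact_force: [-0.4, 1.6, 0.4]
opening: 0.0117
time: 19.88
tool_pos: [0.4874, 0.0186, 0.2772]
tool_rot: [3.125, 0.01, 1.417]
contact_force: [0.1, -1.9, 0.2]
opening: 0.0121
[487.44956659  18.58521305 277.15420834] [179.0370777    0.58961562  81.17072648] 0.012116599378833099 19.8833
[236.2 281. ] 29 [189.  122.9]
[332.  213.6] 40 [-81.5 123.5]
tilt (+ = tail(+y) up) -0.002125077454821824
```

```bash
M="python3 -m creep"
$M '[[[0,0,0,0,0,0],[0,0,0,0,0,0],[0,0,0,0,0,0],[0,0,0,0,0,0],[0,0,0,0,0,0]]]' 0.35 10
$M '[[[0,0,0,0,0,0],[0,0,0,0,0,0],[0,0,0,0,0,0],[0,0,0,0,0,0],[0,0,0,0,0,0]]]'
$M '[[[0,0,0,0,0,0],[0,0,0,0,0,0],[0,0,0,0,0,0],[0,0,0,0,0,0],[0,0,0,0,0,0]]]' | tail -1
python3 tilt.py
```

```text
time: 20.35
tool_pos: [0.4875, 0.0187, 0.2774]
tool_rot: [3.124, 0.01, 1.416]
contact_force: [-0.2, -0.5, 0.1]
opening: 0.0296
time: 20.77
tool_pos: [0.4875, 0.0186, 0.2775]
tool_rot: [3.124, 0.01, 1.416]
contact_force: [0.4, 0.1, -0.2]
opening: 0.0295
opening: 0.03
[487.43806284  18.62803374 277.50788892] [179.00459507   0.55323453  81.14439808] 0.030038096993252206 21.1833
[236.9 275.1] 23 [186.3 137.4]
[332.1 215.3] 39 [-82.2 118. ]
tilt (+ = tail(+y) up) 0.07217797162073254
```

```bash
M="python3 -m creep"
$M '[[[0,0,5,0,0,0],[0,0,1,0,0,0],[0,0,0,0,0,0]]]' | tail -1
$M '[[[0,0,0,0,0,0],[0,0,0,0,0,0],[0,0,0,0,0,0],[0,0,0,0,0,0],[0,0,0,0,0,0]]]' 1 10 | tail -1
python3 tilt.py
$M '[[[0,0,-6,0,0,0],[0.3,2,0,0,0,0],[0.4,2.5,0,0,0,0],[0,0,0,0,0,0]]]'
python3 tilt.py
$M '[[[0,0,0,0,0,0],[0,0,0,0,0,0],[0,0,0,0,0,0],[0,0,0,0,0,0],[0,0,0,0,0,0]]]' 0.35 10 |tail -1
$M '[[[0,0,0,0,0,0],[0,0,0,0,0,0],[0,0,0,0,0,0],[0,0,0,0,0,0],[0,0,0,0,0,0]]]' |tail -1
$M '[[[0,0,0,0,0,0],[0,0,0,0,0,0],[0,0,0,0,0,0],[0,0,0,0,0,0],[0,0,0,0,0,0]]]' | tail -1
python3 tilt.py
```

```text
opening: 0.03
opening: 0.0121
[487.45431879  18.65508282 284.38517751] [178.9789646    0.54919347  81.14124475] 0.012094967370106914 21.9
[236.3 275.6] 32 [187.6 137. ]
[332.  215.2] 40 [-82.  118.4]
tilt (+ = tail(+y) up) 0.06852864667024312
time: 22.28
tool_pos: [0.4882, 0.0233, 0.2776]
tool_rot: [3.124, 0.01, 1.416]
contact_force: [-0.7, 0.5, 1.0]
opening: 0.012
[488.19991266  23.34118977 277.57629582] [178.99232125   0.57402692  81.13527747] 0.011975551109951422 22.2833
[258.6 252.6] 40 [132.8 157.3]
[331.  214.3] 39 [-77.9 123.3]
tilt (+ = tail(+y) up) 0.15997390121244948
opening: 0.0298
opening: 0.03
opening: 0.0301
[488.202871    23.40361845 277.68531455] [178.98582487   0.551243    81.1369455 ] 0.030144566125868702 23.5833
[259.3 254.2] 41 [131.2 151.7]
[330.6 213.3] 39 [-76.1 127.5]
tilt (+ = tail(+y) up) 0.1163248089828893
```

```bash
sed -i 's/(225,250,262,300)/(222,262,248,300)/' tilt.py; python3 tilt.py; python3 tilt.py
```

```text
[488.20047397  23.37925145 277.68592558] [178.98670065   0.55177222  81.13725003] 0.02967075468894715 23.6333
[234.8 284. ] 29 [192.9 117.6]
[330.6 213.3] 39 [-76.1 127.5]
tilt (+ = tail(+y) up) -0.03704251868450175
[488.20014708  23.39636234 277.69342838] [178.98573781   0.54990548  81.13534298] 0.029993186745652798 23.6833
[235.2 283.7] 23 [191.9 117.6]
[330.7 213.4] 39 [-76.5 127. ]
tilt (+ = tail(+y) up) -0.035265496769289854
```

```bash
M="python3 -m creep"
$M '[[[0,0,0,0,0,0],[0,0,0,0,0,0],[0,0,0,0,0,0],[0,0,0,0,0,0],[0,0,0,0,0,0]]]' 1 10 | tail -1
$M '[[[-0.3,-1.7,2,0,0,0],[0,0,0,0,0,0],[0,0,0,0,0,0]]]'
python3 tilt.py
$M '[[[0,0,0,0,0,0],[0,0,0,0,0,0],[0,0,0,0,0,0],[0,0,0,0,0,0],[0,0,0,0,0,0]]]' 0.35 10 |tail -1
$M '[[[0,0,0,0,0,0],[0,0,0,0,0,0],[0,0,0,0,0,0],[0,0,0,0,0,0],[0,0,0,0,0,0]]]' |tail -1
$M '[[[0,0,0,0,0,0],[0,0,0,0,0,0],[0,0,0,0,0,0],[0,0,0,0,0,0],[0,0,0,0,0,0]]]' | tail -1
python3 tilt.py;python3 tilt.py|tail -1
```

```text
opening: 0.0118
time: 24.4
tool_pos: [0.4878, 0.0216, 0.2797]
tool_rot: [3.124, 0.009, 1.416]
contact_force: [-0.4, 1.0, -1.1]
opening: 0.0118
[487.78585375  21.60469156 279.71695295] [179.01576752   0.53895098  81.13404425] 0.011789190279577142 24.4
[235.5 282.4] 29 [190.9 120.6]
[331.2 213.3] 37 [-78.4 126.1]
tilt (+ = tail(+y) up) -0.020452915381205226
opening: 0.0298
opening: 0.03
opening: 0.0296
[487.87692669  21.55779941 279.87417042] [178.98907664   0.55568729  81.14623146] 0.02956823952501801 25.7
[235.6 280. ] 25 [190.1 126.7]
[331.5 214. ] 39 [-79.6 123.3]
tilt (+ = tail(+y) up) 0.01267523454139684
tilt (+ = tail(+y) up) 0.010354060300548452
```

The boom, let go, balances at about 0.01 rad. Now I'll retreat upwards, go around in front of the stand and survey the clip dock.

```bash
M="python3 -m creep"
$M '[[[0,0,12,0,0,0],[0,0,25,0,0,0],[0,0,40,0,0,0],[-10,0,40,0,0,0],[-25,0,35,0,0,0]]]' |head -2
python3 tilt.py |tail -1
$M '[[[-35,0,0,0,0,7],[-35,-15,0,0,0,7],[-15,-30,0,0,0,7],[0,-38,0,0,0,7],[0,-38,0,0,0,7]]]' -1 10|head -3
$M '[[[0,-38,0,0,0,7],[0,-38,0,0,0,7],[0,-38,0,0,0,7],[0,-38,0,0,0,7],[5,-38,0,0,0,7]]]' |head -3
$M '[[[5,-30,0,0,0,7],[5,-15,0,0,0,7],[5,0,0,0,0,0],[0,0,0,0,0,0]]]'
python3 -c "
from h import *
im,m,P=snap('wrist','pics/w7.png');np.save('w7P.npy',P);print(P[:3,3])
hsv=cv2.cvtColor(im,cv2.COLOR_BGR2HSV);k=((hsv[...,0]<4)|(hsv[...,0]>174))&(hsv[...,1]>150)&(hsv[...,2]>60)
n,l,st,ce=cv2.connectedComponentsWithStats(k.astype(np.uint8));
for i in range(1,n):
  if st[i,4]>30: print(st[i],ce[i])
"; python3 tilt.py
```

```text
time: 26.22
tool_pos: [0.453, 0.0214, 0.4279]
tilt (+ = tail(+y) up) -0.29803109567787744
time: 26.68
tool_pos: [0.3636, -0.0788, 0.4371]
tool_rot: [3.125, 0.011, 1.975]
time: 27.1
tool_pos: [0.3666, -0.2524, 0.4375]
tool_rot: [3.124, 0.013, 2.527]
time: 27.43
tool_pos: [0.3811, -0.3066, 0.4356]
tool_rot: [3.125, 0.014, 2.774]
contact_force: [-0.8, -0.1, -0.7]
opening: 0.0918
[ 0.30202066 -0.27689944  0.41333902]
[455 165  32  13  89] [470.76404494 170.96629213]
[429 220  22  12 170] [439.42941176 225.67647059]
[241 226  20  24 315] [250.68571429 237.66666667]
[ 380.84345624 -306.18034647  435.53284547] [179.05002366   0.75352127 158.99995934] 0.0921552176550124 27.4833
[235.5 280.1] 34 [190.3 126.8]
[331.5 214.3] 45 [-79.6 122.5]
tilt (+ = tail(+y) up) 0.015820276404640534
```

```bash
python3 - <<'E'
from h import *
def sym(im):
    h=cv2.cvtColor(im,cv2.COLOR_BGR2HSV).astype(int);H,S,V=h[...,0],h[...,1],h[...,2]
    o=np.full(H.shape,'?')
    o[(S<70)&(V<110)]='d';o[(S<70)&(V>=110)]='g';o[(H>=5)&(H<20)&(S>150)]='.';o[((H<4)|(H>174))&(S>150)]='R';o[((H<5)|(H>174))&(S>150)&(V<150)]='r'
    return o
im=cv2.imread("pics/w7.png")
print("cols 225-285");[print(r,''.join(sym(im)[r,222:284])) for r in range(205,275)]
im,m,P=snap("side","pics/s7.png")
[print(r,''.join(sym(im)[r,348:390])) for r in range(182,222)]
E
```

```text
cols 225-285
205 ........................?dddddddddddddddddddddddd.............
206 ..................?dddddddddddddddddddddddddddddd.............
207 ............?dddddddddddddddddddddddddddddddddddd.............
208 .........?ddddddddddddddddddddddddddddddddddddddd.............
209 .........dddddddddddddddddddddddddddddddddddddddd?............
210 .........ddddddddddddddddddddddddddddddddddddddddd............
211 .........ddddddddddddddddddddddddddddddddddddddddd............
212 .........ddddddddddddddddddddddddddddddddddddddddd............
213 .........?dddddddddddddddddddddddddddddddddddddddd............
214 .........?dddddddddddddddddddddddddddddddddddddddd?...........
215 ..........ddddddddddddddddddddddddddddddddddddddddd...........
216 ..........ddddddddddddddddddddddddddddddddddddddddd...........
217 ..........?dddddddddddddddddddddddddddddddddddddddd...........
218 ..........?dddddddddddddddddddddddddddddddddddddddd...........
219 ...........dddddddddddddddddddddddddddddddddddddddd?..........
220 ...........ddddddddddddddddddddddddddddddddddddddddd..........
221 ...........
[... 4782 characters left out ...]
....?ddddddddddddddddddddddddddddd?.......
208 .....?dddddddddddddddddddddddddddddg......
209 ......?dddddddddddddddddddddddddddddg.....
210 .......??ddddddddddddddddddddddddddd?.....
211 .........?dddddddddddddddddddddddddd......
212 ...........?dddddddddddddddddddddd?.......
213 ............?dddddddddddddddddddd?........
214 ..............?dddddddddddddddd?..........
215 ...............??ddddddddddddd?...........
216 .................?ddddddddddd?............
217 ...................?ddddddd?..............
218 ....................?ddddd?...............
219 ......................?d?.................
220 .......................?..................
221 ..........................................
```

```bash
python3 - <<'E'
from h import *
P=np.load('w7P.npy');m=viewer.camera_model("wrist")
def q(l,z):
    p=onplane(m,P,l,z)*1000; print(p.round(1)[:,:2].tolist(),'mean',p.mean(0).round(1)); return p
b=q([(231,208.3),(270.5,200.3),(276.8,243.5),(240,250)],.01)
for i in range(4):
    d=b[(i+1)%4]-b[i]; print(np.hypot(*d[:2]).round(1),np.degrees(np.arctan2(d[1],d[0])).round(1))
q([(265,237.8),(240.8,241.3)],.05)
ms=viewer.camera_model("side");Ps=np.array(ms["pose"])
p=onplane(ms,Ps,[(352,206.5),(371,219.5),(384,209.5),(365,198)],.01)*1000;print(p.round(1),p.mean(0))
# predicted projections for a guess
for c,th in (((453,-356),-10),):
    a=np.radians(th);Rz=np.array([[np.cos(a),-np.sin(a),0],[np.sin(a),np.cos(a),0],[0,0,1]])
    L=np.array([[0,17,0],[0,-17,0],[-27,0,42],[5,0,4],[-13,8,5],[13,8,5],[13,-8,5],[-13,-8,5]])
    W=(L@Rz.T+[*c,50])/1000
    print(proj(m,P,W).round(1).tolist());print(proj(ms,Ps,W).round(1).tolist())
E
```

```text
[[412.2, -385.4], [421.6, -328.3], [488.1, -344.5], [477.9, -399.8]] mean [ 450.  -364.5   10. ]
57.8 80.7
68.4 -13.6
56.3 -100.4
67.3 167.6
[[456.0, -349.4], [449.0, -381.5]] mean [ 452.5 -365.4   50. ]
[[ 489.6 -341.9   10. ]
 [ 424.9 -326.6   10. ]
 [ 415.8 -383.4   10. ]
 [ 479.1 -395.3   10. ]] [ 452.35618026 -361.81366378   10.        ]
[[272.0, 235.2], [247.1, 239.8], [253.1, 232.2], [260.2, 242.2], [263.3, 229.2], [267.3, 246.8], [255.6, 248.9], [251.3, 231.4]]
[[364.9, 200.3], [373.0, 194.7], [380.2, 189.5], [367.7, 195.4], [371.4, 199.7], [363.4, 195.0], [367.2, 192.4], [375.2, 197.0]]
```

```bash
M="python3 -m creep"
$M '[[[-10,0,0,0,0,6],[-10,-3,0,0,0,3.5],[-10,-3,-20,-1.4,-6.8,0],[-15,-3,-20,-1.4,-6.8,0],[-15,-3,-20,-1.4,-6.8,0]]]'
$M '[[[-12,-3,-20,-1.4,-6.8,0],[-12,-3,-20,-1.4,-6.8,0],[-12,-3,-20,-1.4,-6.8,0],[-5,-3,-20,-0.5,-2,0],[0,0,0,0,0,0]]]'
cat > clipgo.py <<'E'
from h import *
import sys
def go(c,th,zc,lean,up=.033,off=0):
    a=np.radians(th);xc=np.array([np.cos(a),np.sin(a),0]);l=np.radians(lean)
    tz=np.sin(l)*xc-np.array([0,0,np.cos(l)]); yt=np.cross([0,0,1],xc)*-1   # tool x = back/down
    ty=-np.cross(xc,[0,0,1])*-1
    tx=np.cross(ty,tz)
    if tx[2]>0: ty=-ty;tx=-tx
    G=np.array([*c,zc])+(.005-.6442*up)*xc+np.array([0,0,.004+.7649*up])
    p=G-(.159+off)*tz
    s=robot.observe();R0=R.from_euler('xyz',s["tool_rot"]).as_matrix();Rt=np.c_[tx,ty,tz]
    rv=np.degrees(R.from_matrix(Rt@R0.T).as_rotvec())
    print("t",s["time"],"open",s["opening"].round(4),"F",s["contact_force"].round(1),"shift mm",((p-s["tool_pos"])*1000).round(1),"turn",rv.round(2),"target",(p*1000).round(1),"along tool",(tz).round(3))
v=list(map(float,sys.argv[1:]))
go(v[:2],v[2],v[3],v[4],off=v[5])
E
python3 clipgo.py .4515 -.364 -11.5 .050 45 .06;python3 clipgo.py .4515 -.364 -11.5 .050 45 0; python3 -c "from h import *;print(robot.observe()['qpos'].round(2))"
```

```text
time: 28.0
tool_pos: [0.3223, -0.3108, 0.3796]
tool_rot: [3.138, 0.391, 2.955]
contact_force: [1.3, 0.6, -0.6]
opening: 0.0916
time: 28.42
tool_pos: [0.3145, -0.3097, 0.3469]
tool_rot: [3.106, 0.674, 2.896]
contact_force: [-0.6, -0.6, -0.1]
opening: 0.0915
[-1.12  0.18  2.04  0.9   0.69 -3.1 ]Traceback (most recent call last):
  File "clipgo.py", line 15, in <module>
    go(v[:2],v[2],v[3],v[4],off=v[5])
    ~~^^^^^^^^^^^^^^^^^^^^^^^^^^^^^^^
  File "clipgo.py", line 13, in go
    print("t",s["time"],"open",s["opening"].round(4),"F",s["contact_force"].round(1),"shift mm",((p-s["tool_pos"])*1000).round(1),"turn",rv.round(2),"target",(p*1000).round(1),"along tool",(tz).round(3))
                               ^^^^^^^^^^^^^^^^^^
AttributeError: 'float' object has no attribute 'round'
Traceback (most recent call last):
  File "clipgo.py", line 15, in <module>
    go(v[:2],v[2],v[3],v[4],off=v[5])
    ~~^^^^^^^^^^^^^^^^^^^^^^^^^^^^^^^
  File "clipgo.py", line 13, in go
    print("t",s["time"],"open",s["opening"].round(4),"F",s["contact_force"].round(1),"shift mm",((p-s["tool_pos"])*1000).round(1),"turn",rv.round(2),"target",(p*1000).round(1),"along tool",(tz).round(3))
                               ^^^^^^^^^^^^^^^^^^
AttributeError: 'float' object has no attribute 'round'
```

```bash
sed -i 's/if tx\[2\]>0/if tx[2]<0/; s/s\["opening"\].round(4)/round(float(s["opening"]),4)/' clipgo.py
python3 - <<'E'
from h import *
print(toolT()[:3,2].round(3), (toolT()[:3,2]*7).round(2))
E
python3 clipgo.py .4515 -.364 -11.5 .050 45 .06
```

```text
[ 0.614 -0.117 -0.781] [ 4.3  -0.82 -5.47]
t 28.4167 open 0.0915 F [-0.6 -0.6 -0.1] shift mm [ -30.7  -20.2 -112.8] turn [ 116.4   -23.16 -132.59] target [ 283.8 -329.9  234.1] along tool [ 0.693 -0.141 -0.707]
```

```bash
M="python3 -m creep"
$M '[[[-1,-1,-4,4.6,-0.9,-5.2],[-1,-1,-4,4.6,-0.9,-5.2],[-1,-1,-4,4.6,-0.9,-5.2],[-1,-1,-4,4.6,-0.9,-5.2],[-1,-1,-4,4.6,-0.9,-5.2]]]' |sed -n 2p
$M '[[[-1,-1,-4,4.6,-0.9,-5.2],[-1,-1,-4,4.6,-0.9,-5.2],[-1,-1,-4,4.6,-0.9,-5.2],[-1,-1,-4,4.6,-0.9,-5.2],[-1,-1,-4,4.6,-0.9,-5.2]]]' |sed -n 2p
$M '[[[-1,-1,-4,4.6,-0.9,-5.2],[-1,-1,-4,4.6,-0.9,-5.2],[-1,-1,-4,4.6,-0.9,-5.2],[-1,-1,-4,4.6,-0.9,-5.2],[-1,-1,-4,4.6,-0.9,-5.2]]]' |sed -n 2p
$M '[[[-1,-1,-4,4.6,-0.9,-5.2],[-1,-1,-4,4.6,-0.9,-5.2],[-1,-1,-4,4.6,-0.9,-5.2],[-1,-1,-4,4.6,-0.9,-5.2],[-1,-1,-4,4.6,-0.9,-5.2]]]' |sed -n 2p
python3 clipgo.py .4515 -.364 -11.5 .050 45 .06; python3 -c "from h import *;print(robot.observe()['qpos'].round(2))"
```

```text
tool_pos: [0.3105, -0.3092, 0.3294]
tool_pos: [0.3066, -0.3092, 0.3115]
tool_pos: [0.3028, -0.3095, 0.2938]
tool_pos: [0.2993, -0.31, 0.2761]
t 30.0833 open 0.0916 F [-0.  -0.5 -0.1] shift mm [-15.5 -19.9 -42. ] turn [ 22.81  -3.08 -26.28] target [ 283.8 -329.9  234.1] along tool [ 0.693 -0.141 -0.707]
[-1.19  0.31  2.18  1.35  0.69 -1.17]
```

```bash
M="python3 -m creep"
$M '[[[-3,-5,-9,4.6,-0.6,-5.2],[-3,-5,-9,4.6,-0.6,-5.2],[-3,-5,-9,4.6,-0.6,-5.2],[-3,-5,-9,4.6,-0.6,-5.2],[-2,-3,-5,4.4,-0.6,-5.0]]]' |sed -n 2p
python3 clipgo.py .4515 -.364 -11.5 .050 45 .06; python3 -c "
from h import *;print(robot.observe()['qpos'].round(2))
im,m,P=snap('wrist','pics/w8.png');np.save('w8P.npy',P)
import sys
h=cv2.cvtColor(im,cv2.COLOR_BGR2HSV).astype(int);H,S,V=h[...,0],h[...,1],h[...,2]
k=((H<4)|(H>174))&(S>150)
n,l,st,ce=cv2.connectedComponentsWithStats(k.astype(np.uint8))
for i in range(1,n):
  if st[i,4]>40: print(st[i],ce[i].round(1))
"
```

```text
tool_pos: [0.2871, -0.3291, 0.2374]
t 30.5 open 0.0922 F [-1.4 -0.1  0.2] shift mm [-3.3 -0.8 -3.3] turn [-0.78  0.38  0.1 ] target [ 283.8 -329.9  234.1] along tool [ 0.693 -0.141 -0.707]
[-1.23  0.41  2.2   1.49  0.66 -0.76]
[  0 199  30  18 355] [ 12.7 207.2]
[275 215  20  36 685] [284.9 232.5]
```

```bash
python3 - <<'E'
from h import *
P=np.load('w8P.npy');m=viewer.camera_model("wrist");T=toolT();im=cv2.imread('pics/w8.png')
h=cv2.cvtColor(im,cv2.COLOR_BGR2HSV).astype(int);H,S,V=h[...,0],h[...,1],h[...,2]
k=((H<4)|(H>174))&(S>150)
for r in range(212,254,2): print(r,''.join('#' if a and v>150 else '+' if a else '.' for a,v in zip(k[r,268:304],V[r,268:304])))
# lateral position for points on the stem: expected world points of clip at guess -> pixels
a=np.radians(-11.5);Rz=np.array([[np.cos(a),-np.sin(a),0],[np.sin(a),np.cos(a),0],[0,0,1]])
L=np.array([[-27,0,42],[-27,6,42],[-27,-6,42],[5,0,4],[0,8,5],[0,-8,5],[13,0,5]])
print(m["cx"],proj(m,P,(L@Rz.T+[451.5,-364,50])/1000).round(1).tolist())
E
```

```text
212 ....................................
214 ....................................
216 .......+##################+.........
218 ........####+++++++++++###+.........
220 .......+##++++++++++++++##+.........
222 .......+##+++++++.+++++++#+.........
224 ........##+++++++++++++++#+.........
226 ........##+++++++++++++++#+.........
228 ........##+++++++++++++++##.........
230 ........##+++++++++++++++++.........
232 ........##+++++++++++++++++.........
234 ........##+++++++++++++++++.........
236 ........#++++++++++++++++++.........
238 ........###################.........
240 ........##################+.........
242 ........###################.........
244 ........++################+.........
246 ........++################+.........
248 ........##################+.........
250 ........+#####+++++#######+.........
252 ....................................
278.89926689685257 [[282.4, 244.6], [273.5, 244.6], [291.4, 244.5], [282.4, 223.6], [272.7, 228.8], [292.1, 228.6], [282.3, 214.4]]
```

```bash
M="python3 -m creep"
$M '[[[-3,-2,-3,-0.8,0.4,0.1],[14,-3,-14,0,0,0],[14,-3,-14,0,0,0],[10,-2,-10,0,0,0],[0,0,0,0,0,0]]]' 0 10 |sed -n 2p
python3 clipgo.py .4512 -.3657 -11.5 .050 45 0
```

```text
tool_pos: [0.324, -0.3381, 0.1977]
t 30.9667 open 0.0633 F [-0.2  1.   0.4] shift mm [ 1.1 -1.9 -6. ] turn [ 0.87 -0.08 -0.73] target [ 325.1 -340.   191.7] along tool [ 0.693 -0.141 -0.707]
```

```bash
M="python3 -m creep"
$M '[[[1,-2,-4,0.8,0,-0.7],[0,0,-2,0,0,0],[0,0,0,0,0,0]]]' |sed -n 2p
python3 clipgo.py .4512 -.3657 -11.5 .050 45 0
$M '[[[0,0,0,0,0,0],[0,0,0,0,0,0],[0,0,0,0,0,0],[0,0,0,0,0,0],[0,0,0,0,0,0]]]' 1 20|tail -1
$M '[[[0,0,0,0,0,0],[0,0,0,0,0,0],[0,0,0,0,0,0]]]'
python3 clipgo.py .4512 -.3657 -11.5 .050 45 0
```

```text
tool_pos: [0.3252, -0.3392, 0.1926]
t 31.2167 open 0.0469 F [ 0.   0.5 -0.9] shift mm [-0.1 -0.9 -1. ] turn [ 0.28 -0.1  -0.38] target [ 325.1 -340.   191.7] along tool [ 0.693 -0.141 -0.707]
opening: 0.0175
time: 31.88
tool_pos: [0.3238, -0.3394, 0.1947]
tool_rot: [3.129, -0.786, -0.185]
contact_force: [-0.7, 0.3, -0.6]
opening: 0.012
t 31.8833 open 0.012 F [-0.7  0.3 -0.6] shift mm [ 1.3 -0.6 -3. ] turn [ 0.51 -0.05 -0.36] target [ 325.1 -340.   191.7] along tool [ 0.693 -0.141 -0.707]
```

```bash
M="python3 -m creep"
$M '[[[0,0,8,0,0,0],[0,0,15,0,0,0],[0,0,25,0,0,0],[-4,10,25,0,0,0.5],[-4,30,20,0,0,0.5]]]'
$M '[[[-4,38,0,0,0,0.5],[-4,38,0,0,0,0.5],[-4,38,0,0,0,0.5],[-4,38,0,0,0,0],[-4,38,0,0,0,0]]]'
$M '[[[-4,30,0,0,0,0],[-3,15,0,0,0,0],[0,0,0,0,0,0]]]'
cat > pl.py <<'E'
from h import *
import sys
E=np.array([float(sys.argv[1]),float(sys.argv[2])]);back,up=float(sys.argv[3]),float(sys.argv[4]);a=np.radians(float(sys.argv[5]) if len(sys.argv)>5 else -8.8)
xs=np.array([np.cos(a),np.sin(a),0]);p=np.array([*E,.122])-(.1301+back/1000)*xs+[0,0,.1447+up/1000]
s=robot.observe();T=toolT();l=np.radians(45)
Rg=R.from_euler('xyz',[3.129,-.786,-.185]).as_matrix();Rt=R.from_euler('z',np.degrees(a)+11.0,degrees=True).as_matrix()@Rg
print("t",s["time"],"open",round(float(s["opening"]),4),"F",s["contact_force"].round(1),"pos",(s["tool_pos"]*1000).round(1),"shift",((p-s["tool_pos"])*1000).round(1),"turn",np.degrees(R.from_matrix(Rt@T[:3,:3].T).as_rotvec()).round(2))
E
python3 -c "
from h import *
import math
Rg=R.from_euler('xyz',[3.129,-.786,-.185]).as_matrix();print('azimuth of tool z at grasp',math.degrees(math.atan2(Rg[1,2],Rg[0,2])),'jaw axis az',math.degrees(math.atan2(Rg[1,1],Rg[0,1])),'lean',math.degrees(math.acos(-Rg[2,2])))"
python3 pl.py .470 -.0875 50 25; python3 tilt.py|tail -1
```

```text
time: 32.3
tool_pos: [0.3153, -0.3017, 0.2867]
tool_rot: [3.136, -0.78, -0.178]
contact_force: [-0.1, 0.5, 0.6]
opening: 0.0115
time: 32.72
tool_pos: [0.2932, -0.1083, 0.2913]
tool_rot: [3.123, -0.788, -0.147]
contact_force: [2.3, 1.2, 0.5]
opening: 0.0114
time: 32.97
tool_pos: [0.2818, -0.0554, 0.2904]
tool_rot: [3.126, -0.785, -0.144]
contact_force: [-0.1, 0.6, -1.8]
opening: 0.012
azimuth of tool z at grasp -11.619415340138705 jaw axis az -101.1102213563714 lean 45.03901983005185
t 32.9667 open 0.012 F [-0.1  0.6 -1.8] pos [281.8 -55.4 290.4] shift [10.2 -4.6  1.3] turn [ 0.1  -0.08 -0.06]
tilt (+ = tail(+y) up) 0.12196701229074149
```

```bash
python3 - <<'E'
from h import *
im,m,P=snap('wrist','pics/w9.png');np.save('w9P.npy',P)
a=np.radians(-8.8);Rz=np.array([[np.cos(a),-np.sin(a),0],[np.sin(a),np.cos(a),0],[0,0,1]])
L=np.array([[-9,36,120],[-9,-36,120],[-9,31,120],[-9,-31,120],[-9,41,120],[-9,-41,120],[0,0,122],[0,70,122],[0,-70,122],[-60,60,14],[-60,-60,14],[-10,18,198],[-10,-18,198]])
print(proj(m,P,(L@Rz.T+[470,-87.5,0])/1000).round(1).tolist())
im2,m2,P2=snap('side','pics/s9.png')
cv2.imwrite('pics/v12.png',np.hstack([im,cv2.resize(im2[180:300,215:365][:, :],(240,192))if 0 else cv2.copyMakeBorder(cv2.resize(im2[180:300,230:350],(240,240)),0,180,0,0,cv2.BORDER_CONSTANT)]))
E
```

```text
[[233.1, 206.7], [322.3, 207.1], [239.3, 206.7], [316.2, 207.1], [226.9, 206.7], [328.5, 207.1], [277.8, 195.9], [191.8, 195.5], [363.4, 196.4], [219.6, 295.6], [334.0, 295.8], [247.4, 147.1], [310.3, 147.6]]
```

View pics/v12.png

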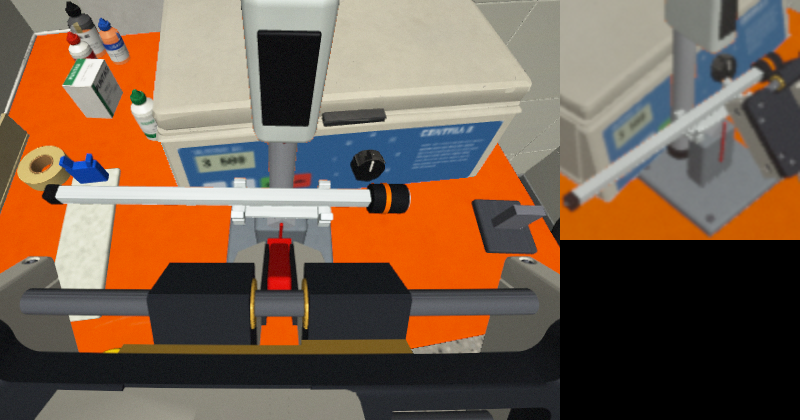

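The wrist view shows the clip held centrally at column 280. The boom is level in the saddle, with forks at columns ~239 and ~325 and the index head over the centre at ~283. The edge is therefore a few mm further to -y than I assumed, so I'll measure the fork columns exactly.

```bash
python3 - <<'E'
from h import *
im=cv2.imread('pics/w9.png');P=np.load('w9P.npy');m=viewer.camera_model('wrist')
g=im.min(2)
for r in (182,185,188,209,212,215,217):
    for a,b in ((225,256),(308,340)): print(r,a,' '.join('%d'%(x//10) for x in g[r,a:b]))
h=cv2.cvtColor(im,cv2.COLOR_BGR2HSV).astype(int);k=((h[...,0]<4)|(h[...,0]>174))&(h[...,1]>150)
for r in list(range(222,240,3))+[245,255,265,275,285]:
    c=np.where(k[r,240:330])[0]+240
    if len(c): print('red',r,c.min(),c.max(),c.mean().round(1))
for r in (60,90,120,130,150,160,170): # head / column edges
    print(r,' '.join('%d'%(x//10) for x in g[r,240:328:2]))
E
```

```text
182 225 10 7 5 5 5 6 8 11 15 21 23 23 23 23 23 23 23 23 24 23 17 14 17 17 17 16 16 17 15 13 10
182 308 4 5 6 7 5 4 4 4 4 4 8 17 20 21 20 20 20 20 20 20 20 19 12 4 4 4 4 4 4 4 4 4
185 225 14 11 8 6 5 6 8 10 14 19 21 22 21 21 21 21 21 21 21 21 16 15 17 16 17 17 17 17 16 14 10
185 308 6 6 7 5 4 4 4 4 4 8 10 17 21 21 21 20 21 21 21 21 21 20 12 4 4 4 4 4 4 5 4 4
188 225 22 23 23 23 22 22 22 22 22 22 22 22 22 22 22 22 22 22 22 22 22 21 22 22 21 21 21 21 20 20 20
188 308 13 13 13 13 13 13 13 13 12 16 18 21 21 21 21 20 21 21 20 20 20 18 14 11 10 10 10 10 10 11 12 11
209 225 0 0 0 0 0 0 9 18 23 23 23 23 23 23 23 23 23 23 22 19 18 22 23 23 23 23 22 22 23 22 23
209 308 23 23 23 23 23 23 23 23 23 17 18 23 23 23 23 23 23 23 23 22 22 22 16 6 0 0 0 0 0 0 0 0
212 225 0 0 0 0 0 0 20 24 24 24 24 24 24 24 24 24 24 23 16 11 18 22 23 23 23 23 23 23 23 23 23
212 308 23 23 23 23 23 23 23 23 23 18 18 22 22 22 23 23 23 22 22 22 22 22 19 12 3 0 0 0 0 0 0 0
215 225 0 0 0 0 0 6 22 24 24 24 24 24 24 24 24 24 24 23 16 9 19 22 22 23 22 22 22 23 23 23 23
215 308 23 23 23 23 23 23 23 23 23 20 13 10 12 22 24 24 24 24
[... 523 characters left out ...]
1 1 1 1 1 1 1 15 16 16 15 15
90 17 17 17 17 17 12 15 15 16 16 8 1 1 1 1 1 0 1 1 2 1 1 1 1 1 1 1 2 1 1 1 1 1 1 1 1 1 15 16 15 15 12 16 17
120 13 12 13 12 12 12 12 14 16 16 16 5 1 1 1 1 1 1 1 1 1 1 1 1 1 1 1 1 1 1 1 1 1 1 1 15 16 15 14 17 19 10 4 7
130 19 19 19 19 19 19 19 12 16 16 17 17 18 18 18 18 18 17 18 18 18 17 17 18 17 17 17 17 18 17 17 17 17 17 16 16 15 14 14 16 15 15 16 15
150 6 5 5 5 6 6 6 5 4 4 4 4 4 4 7 10 10 11 11 12 12 12 12 12 12 11 10 10 7 4 4 4 4 4 4 4 4 4 4 4 4 4 4 4
160 6 5 8 12 13 13 13 10 4 4 4 4 4 4 7 10 11 11 12 12 12 12 12 12 11 11 10 9 8 4 4 4 4 4 4 4 4 4 4 4 4 4 4 4
170 4 4 4 4 4 4 4 4 4 4 4 4 4 4 8 10 11 12 12 12 12 12 12 12 11 11 10 8 4 4 4 4 4 4 4 4 4 4 5 4 4 4 4 4
```

```bash
python3 - <<'E'
from h import *
im=cv2.imread('pics/w9.png');P=np.load('w9P.npy');m=viewer.camera_model('wrist')
g=im.min(2)
for c in (180,262,300,345): print(c,'rows175+',' '.join('%d'%(x//10) for x in g[175:225,c]))
a=np.radians(-8.8);Rz=np.array([[np.cos(a),-np.sin(a),0],[np.sin(a),np.cos(a),0],[0,0,1]])
for y in (80,18,-16,-54): print(y,proj(m,P,(np.array([[6,y,122],[-6,y,122],[-6,y,110]])@Rz.T+[469.5,-90.5,0])/1000).round(1).tolist())
E
python3 pl.py .4695 -.0905 50 25
```

```text
180 rows175+ 15 15 15 16 15 15 15 15 15 15 15 16 20 23 23 23 23 23 23 23 23 23 23 23 21 17 17 17 17 14 2 0 0 0 0 0 0 0 0 0 0 0 0 0 0 0 0 0 0 0
262 rows175+ 4 5 5 6 6 7 7 6 6 6 6 6 10 18 23 23 23 23 23 23 23 23 23 23 23 20 17 17 17 16 17 20 23 23 23 23 23 23 23 23 22 19 16 12 12 12 12 12 12 12
300 rows175+ 4 3 3 3 3 3 3 3 3 4 4 5 6 14 22 22 22 23 23 23 23 23 23 23 23 22 17 17 17 16 17 20 23 23 23 23 23 23 23 23 23 23 18 15 12 12 12 12 12 12
345 rows175+ 4 4 4 4 4 4 4 4 4 4 4 4 4 11 17 22 22 22 23 23 22 23 23 22 23 22 20 17 17 16 16 13 0 0 0 0 0 0 0 0 0 0 0 0 0 0 0 0 0 0
80 [[184.3, 189.1], [182.1, 202.1], [186.1, 208.7]]
18 [[259.6, 189.5], [259.2, 202.4], [259.9, 209.0]]
-16 [[300.9, 189.7], [301.4, 202.6], [300.3, 209.2]]
-54 [[346.9, 190.0], [348.4, 202.8], [345.3, 209.4]]
t 33.1167 open 0.0122 F [-0.  -0.2  0.6] pos [283.6 -58.6 291. ] shift [ 7.9 -4.4  0.7] turn [0.19 0.01 0.12]
```

```bash
M="python3 -m creep"
$M '[[[10,-4,1,0.2,0,0.1],[15,-2.3,0,0,0,0],[15,-2.3,0,0,0,0],[10,-1.5,0,0,0,0],[0,0,0,0,0,0]]]'
python3 pl.py .4708 -.0907 0 12
```

```text
time: 33.53
tool_pos: [0.3385, -0.0761, 0.2925]
tool_rot: [3.127, -0.789, -0.156]
contact_force: [0.4, -0.6, 0.7]
opening: 0.0116
t 33.5333 open 0.0116 F [ 0.4 -0.6  0.7] pos [338.5 -76.1 292.5] shift [  3.7   5.3 -13.8] turn [0.11 0.14 0.62]
```

```bash
M="python3 -m creep"
$M '[[[3.5,5,-4,0.1,0.1,0.6],[0,0,-5,0,0,0],[0,0,0,0,0,0],[0,0,0,0,0,0]]]' |tail -2
python3 pl.py .4708 -.0907 0 12; python3 pl.py .4708 -.0907 0 12
python3 - <<'E'
from h import *
im,m,P=snap('wrist','pics/w10.png')
h=cv2.cvtColor(im,cv2.COLOR_BGR2HSV).astype(int);k=((h[...,0]<4)|(h[...,0]>174))&(h[...,1]>150)
r=np.where(k[:,260:300].sum(1)>8)[0];print('clip rows',r.min(),r.max())
for q in (r.min()+2,r.min()+10): c=np.where(k[q,250:310])[0]+250; print(q,c.min(),c.max())
g=im.min(2); 
for r in range(r.min()-14,r.min()+24,4):
    print(r,' '.join('%d'%(x//10) for x in g[r,215:345:2]))
E
```

```text
contact_force: [-0.3, -0.0, 0.0]
opening: 0.0121
t 33.8667 open 0.0121 F [-0.3 -0.   0. ] pos [343.1 -75.5 282.8] shift [-0.8  4.7 -4.1] turn [0.04 0.01 0.37]
t 33.8667 open 0.0121 F [-0.3 -0.   0. ] pos [343.1 -75.5 282.8] shift [-0.8  4.7 -4.1] turn [0.04 0.01 0.37]
clip rows 243 289
245 268 289
253 269 289
229 4 4 5 6 12 15 16 12 1 1 1 1 1 1 1 1 1 0 1 1 1 1 0 1 1 1 1 1 1 2 1 1 0 1 1 1 1 1 1 15 15 15 15 14 8 6 4 4 4 4 3 4 4 4 4 4 3 4 4 4 4 4 4 4 4
233 8 14 16 16 16 14 15 16 7 1 1 1 1 1 1 0 0 1 1 1 1 1 1 1 1 1 1 1 1 1 0 1 1 1 1 1 1 1 6 15 15 15 15 9 7 4 4 4 4 4 4 4 4 4 4 4 4 4 4 4 4 4 4 4 4
237 6 11 16 16 16 16 15 16 16 17 17 17 17 17 17 17 17 17 17 17 17 17 17 17 17 17 17 16 17 17 16 16 17 17 17 17 17 16 16 15 15 15 12 4 4 4 4 4 4 4 4 5 7 8 8 8 12 6 0 0 0 0 0 0 0
241 5 7 12 16 16 15 14 14 13 12 14 17 17 17 17 17 17 17 17 17 17 17 16 17 16 16 16 16 16 16 16 16 16 16 16 16 16 16 14 13 12 12 11 12 12 11 11 12 12 11 12 12 11 11 11 0 0 0 0 0 0 0 0 0 0
245 13 13 12 12 12 11 4 4 4 4 4 4 4 4 4 4 4 5 7 9 12 12 12 12 12 5 2 1 0 1 1 1 0 0 0 0 1 1 1 6 12 12 12 12 12 12 12 11 8 7 7 7 11 12 11 2
[... 160 characters left out ...]
 19 19 19 5 0 0 0 0 0 0 0 0 0
253 21 21 21 21 21 19 11 11 12 12 12 12 12 12 12 12 12 12 12 12 12 12 12 12 10 1 2 1 0 1 0 1 1 0 0 0 0 0 1 1 11 12 12 12 12 12 12 12 12 12 12 12 12 19 23 9 0 0 0 0 0 0 0 0 0
257 21 20 20 21 20 20 10 10 12 12 12 12 12 12 12 12 12 12 12 12 12 12 12 12 8 1 2 0 0 0 0 0 0 0 0 1 0 0 2 1 10 12 12 12 12 12 12 12 12 12 12 12 12 12 17 7 0 0 0 0 0 0 0 0 0
261 22 22 22 22 22 22 22 22 22 19 12 12 12 12 12 12 12 12 12 12 12 12 12 12 7 2 1 0 0 0 0 0 1 0 0 0 0 1 1 1 8 12 12 12 12 12 12 12 12 12 12 12 12 12 12 20 22 22 22 22 22 22 22 22 22
265 2 1 2 2 2 1 1 2 2 2 2 2 2 1 2 2 2 1 1 2 10 12 12 12 4 1 1 0 0 1 1 1 0 1 0 1 1 1 1 0 4 12 12 12 10 1 2 2 2 1 1 2 2 1 2 2 2 2 1 1 2 2 2 2 2
```

```bash
M="python3 -m creep"
$M '[[[-0.8,4.5,0,0,0,0.4],[0,0,0,0,0,0],[0,0,0,0,0,0]]]' |sed -n 2p
python3 pl.py .4708 -.0907 0 12
cat > fk.py <<'E'
from h import *
T=toolT();im,m,P=snap('wrist','pics/wk.png')
a=np.radians(-8.8);Rz=np.array([[np.cos(a),-np.sin(a),0],[np.sin(a),np.cos(a),0],[0,0,1]])
L=np.array([[-9,36,118],[-9,-36,118],[9,36,120],[9,-36,120],[-10,18,198],[-10,-18,198],[6,0,122],[-6,0,122],[46,13,150],[46,-13,150]])
print(proj(m,P,(L@Rz.T+[469.5,-90.5,0])/1000).round(1).tolist())
g=im.min(2)
for r in range(200,262,3): print(r,' '.join('%d'%(x//10) for x in g[r,200:360:2]))
E
python3 fk.py
```

```text
tool_pos: [0.3417, -0.0714, 0.2833]
t 34.1667 open 0.0119 F [-0.2  0.1 -0.5] pos [341.7 -71.4 283.3] shift [ 0.5  0.6 -4.6] turn [0.06 0.03 0.06]
[[222.3, 281.8], [325.2, 281.8], [223.9, 256.0], [323.9, 256.1], [233.6, 244.6], [312.2, 244.6], [273.9, 259.3], [273.8, 276.2], [255.0, 190.6], [292.9, 190.7]]
200 8 8 8 8 8 8 7 6 5 5 9 9 8 12 16 15 16 15 0 1 1 1 1 1 0 0 1 1 1 1 1 2 1 1 0 1 1 1 1 1 1 1 1 0 0 1 1 1 1 1 1 1 1 1 4 15 16 15 14 14 8 4 4 4 4 4 4 4 4 4 4 4 4 4 4 4 4 4 4 4
203 7 7 7 7 7 6 6 6 6 7 8 9 10 10 15 16 16 16 6 1 1 1 1 1 1 1 1 1 1 1 1 1 1 1 1 0 1 1 1 1 1 1 1 1 1 1 1 0 1 1 0 1 1 1 12 16 15 15 15 11 4 4 3 3 4 4 4 4 5 4 4 4 4 4 4 4 4 4 3 5
206 12 12 13 13 12 12 13 12 12 11 11 12 12 12 12 15 16 16 12 0 1 1 1 1 1 1 1 1 1 1 1 1 1 1 1 1 1 1 1 1 1 1 1 1 2 1 1 1 1 1 1 1 0 1 14 15 15 15 14 7 4 4 4 4 4 4 5 6 6 4 4 4 4 4 4 3 4 4 2 3
209 13 13 13 10 7 8 9 10 7 7 8 5 6 7 6 15 15 16 16 3 0 1 1 1 1 1 1 1 0 0 1 0 1 1 1 1 1 1 1 2 1 1 1 1 0 1 1 0 1 1 1 1 0 3 16 15 15 15 13 4 4 4 4 4 4 4 4 4 4 4 4 4 4 4 4 4 3 1 1 1
212 13 13 13 11 5 6 6 6 5 6 8 7 6 9 8 12 15 16 16 10 1 1 1 1 0 1 1 1 1 1 1 1 
[... 2574 characters left out ...]
2 22 23 23 17 0 0 0 0 0 0 0 0 0 0 0 0 0 0
254 0 0 0 0 0 0 0 0 0 0 15 21 20 21 21 21 19 9 11 12 12 12 12 12 12 12 12 12 12 12 12 12 5 2 1 0 0 0 0 0 0 0 1 0 0 1 1 6 12 12 12 12 12 12 12 12 12 12 12 12 12 19 21 21 21 10 0 0 0 0 0 0 0 0 0 0 0 0 0 0
257 21 21 21 21 21 21 21 20 20 21 21 20 20 20 20 21 20 20 12 11 12 12 12 12 12 12 12 12 12 12 12 12 3 1 1 0 0 0 0 0 0 0 0 0 1 1 2 4 12 12 12 12 12 12 12 12 12 12 12 12 12 12 18 18 18 16 16 17 17 17 17 16 17 16 15 15 15 15 15 15
260 22 22 23 22 22 22 22 22 22 22 22 22 22 22 22 22 22 15 12 12 12 12 12 12 12 12 12 12 12 12 12 11 1 2 1 1 1 0 0 0 0 1 1 0 0 1 1 2 12 12 12 12 12 12 12 12 12 12 12 12 12 12 18 22 22 22 22 22 22 21 22 22 22 22 22 22 22 22 22 22
```

```bash
M="python3 -m creep"
$M '[[[0.4,0.2,-3,0,0,0],[0,0,-3,0,0,0],[0,0,0,0,0,0]]]' |sed -n 4p
python3 pl.py .4707 -.0911 0 0
```

```text
contact_force: [-0.4, 0.5, -1.3]
t 34.4667 open 0.0118 F [-0.4  0.5 -1.3] pos [342.1 -71.  277.8] shift [  0.1  -0.2 -11.1] turn [0.13 0.13 0.01]
```

```bash
M="python3 -m creep"
$M '[[[0,0,-2.5,0,0,0],[0,0,-2.5,0,0,0],[0,0,0,0,0,0]]]' |sed -n 4p
python3 pl.py .4707 -.0911 0 0
$M '[[[0,0,-2.5,0,0,0],[0,0,-1,0,0,0],[0,0,0,0,0,0]]]' |sed -n 4p
python3 pl.py .4707 -.0911 0 0; python3 ft.py 5 | head -1; python3 tilt.py|tail -3
```

```text
contact_force: [0.5, 0.3, -0.7]
t 34.7167 open 0.0116 F [ 0.5  0.3 -0.7] pos [342.1 -70.8 273.2] shift [ 0.  -0.4 -6.5] turn [ 0.14  0.18 -0.02]
contact_force: [-0.1, 0.2, -0.9]
t 34.9667 open 0.012 F [-0.1  0.2 -0.9] pos [342.2 -70.7 270.1] shift [-0.1 -0.5 -3.4] turn [ 0.14  0.23 -0.04]
F [ 0.003  0.189 -0.106] [0.066 0.288 0.123] T [ 0.1222  0.4695 -0.015 ] [0.0104 0.0051 0.0163]
[235.5 280.1] 34 [190.3 126.8]
[358.2 204.8] 641 [-182.2   89.9]
tilt (+ = tail(+y) up) 0.09852036631139402
```

The tail pixel is unchanged at (235.5,280.1), so the boom is undisturbed and the clip's cheeks straddle the bar freely. I'll seat and release it.

```bash
M="python3 -m creep"
$M '[[[0,-0.4,-2.5,0,0,0],[0,0,0,0,0,0],[0,0,0,0,0,0]]]' |sed -n 4p
python3 pl.py .4707 -.0911 0 0; python3 ft.py 6 | head -1; python3 tilt.py|tail -3|head -1
```

```text
contact_force: [0.5, -0.1, -0.0]
t 35.5167 open 0.012 F [ 0.5 -0.1 -0. ] pos [342.3 -71.2 267.6] shift [-0.2  0.  -0.9] turn [ 0.17  0.26 -0.04]
F [ 0.074  0.173 -0.033] [0.211 0.21  0.095] T [ 0.098   0.4766 -0.0199] [0.0118 0.0137 0.0096]
[235.4 280.1] 36 [190.6 126.7]
```

```bash
M="python3 -m creep"
$M '[[[0,0,-0.6,0,0,0],[0,0,0,0,0,0]]]' |sed -n 4p
$M '[[[0,0,0,0,0,0],[0,0,0,0,0,0],[0,0,0,0,0,0],[0,0,0,0,0,0],[0,0,0,0,0,0]]]' 0.35 20|tail -2
$M '[[[0,0,0,0,0,0],[0,0,0,0,0,0],[0,0,0,0,0,0]]]' |tail -1
python3 tilt.py|tail -3|head -1;python3 pl.py .4707 -.0911 0 0
$M '[[[-4,0.6,4,0,0,0],[-7,1,7,0,0,0],[-10,1.5,10,0,0,0],[-12,1.8,12,0,0,0],[-12,1.8,12,0,0,0]]]'|head -2
$M '[[[-14,2,14,0,0,0],[-10,2,12,0,0,0],[0,0,0,0,0,0],[0,0,0,0,0,0],[0,0,0,0,0,0]]]'|head -2
python3 tilt.py; python3 - <<'E'
from h import *
im,m,P=snap('wrist','pics/w12.png')
h=cv2.cvtColor(im,cv2.COLOR_BGR2HSV).astype(int);k=((h[...,0]<4)|(h[...,0]>174))&(h[...,1]>150)
n,l,st,ce=cv2.connectedComponentsWithStats(k.astype(np.uint8))
for i in range(1,n):
  if st[i,4]>40: print(st[i],ce[i].round(1))
a=np.radians(-8.8);Rz=np.array([[np.cos(a),-np.sin(a),0],[np.sin(a),np.cos(a),0],[0,0,1]])
L=np.array([[-27,0,164],[-27,6,164],[-27,-6,164],[0,8,127],[0,-8,127],[13,0,127],[-9,36,118],[-9,-36,118],[9,36,120],[9,-36,120]])
print(proj(m,P,(L@Rz.T+[470,-91,0])/1000).round(1).tolist())
g=im.min(2)
for r in range(165,250,5): print(r,' '.join('%d'%(x//10) for x in g[r,214:344:2]), ''.join('R' if x else '.' for x in k[r,260:310]))
E
```

```text
contact_force: [-0.9, 0.0, -0.5]
contact_force: [-0.4, -0.6, -0.1]
opening: 0.0298
opening: 0.0304
[235.7 278.8] 34 [189.6 129.8]
t 36.75 open 0.0298 F [-1.   0.6  0.4] pos [342.4 -71.2 267.3] shift [-0.3  0.  -0.6] turn [ 0.2   0.32 -0.05]
time: 37.17
tool_pos: [0.3, -0.0649, 0.309]
time: 37.58
tool_pos: [0.2792, -0.061, 0.3322]
[279.16989912 -61.00177386 332.24324535] [179.10115769 -45.45548859  -8.10611896] 0.029679506528820718 37.5833
[235.7 278.1] 32 [189.5 131.6]
[344.3 214.6] 798 [-129.8   90.8]
tilt (+ = tail(+y) up) 0.12695573680742875
[82 59 11 11 72] [86.9 64.1]
[271 193  32  40 649] [282.9 212.7]
[273 240   4  20  45] [274.7 249.6]
[[276.3, 225.0], [268.6, 224.9], [284.0, 225.0], [267.7, 214.2], [284.9, 214.3], [276.4, 201.9], [238.0, 226.8], [314.4, 227.2], [239.0, 208.8], [313.6, 209.2]]
165 15 15 15 15 15 15 14 14 14 15 14 15 14 14 15 15 15 14 13 15 16 16 1 1 1 1 1 1 1 1 1 0 1 1 1 1 1 1 1 1 1 15 15 14 9 4 4 4 4 4 4 4 4 4 4 4 3 4 4 4 5 7 8 5 4 ..................................................
170 4 4 4 4 4 5 4 5 4 5 6 6 6 6 5 4 4 4 8 14 15 16 15 14 14 14 14 14 12 12 12
[... 2723 characters left out ...]
RR.......................
235 0 0 0 0 0 0 0 0 0 16 22 22 22 23 21 9 11 11 12 10 11 12 12 12 13 14 15 14 15 15 15 15 16 15 16 16 16 15 15 15 16 16 15 16 17 17 19 10 20 24 24 24 24 16 1 0 0 0 0 0 0 0 0 0 0 ..................................................
240 0 0 0 0 0 0 0 0 4 11 13 15 15 15 15 13 11 11 11 9 11 11 12 12 12 13 13 12 12 12 8 2 11 12 12 12 13 12 11 11 12 11 9 11 11 12 12 13 18 19 19 19 15 10 3 0 0 0 0 0 0 0 0 0 0 ...............RR.................................
245 0 0 0 0 0 0 0 0 7 11 12 12 12 12 12 12 12 10 2 1 7 9 9 10 10 10 10 10 10 10 5 2 10 10 10 11 10 11 11 11 11 10 8 11 11 10 2 1 11 12 12 12 12 12 8 0 0 0 0 0 0 0 0 0 0 ...............RR.................................
```

```bash
M="python3 -m creep"
$M '[[[-3,-10,15,0,0,0],[0,-35,10,0,0,0],[0,-38,0,0,0,0],[0,-38,0,0,0,0],[0,-38,0,0,0,0]]]'|head -2
$M '[[[0,-35,0,0,0,0],[0,-20,0,0,0,0],[0,0,0,0,0,0],[0,0,0,0,0,0],[0,0,0,0,0,0]]]'|head -2
python3 tilt.py; python3 tilt.py|tail -3
python3 - <<'E'
from h import *
from tilt import plane,xs,ys,E
for c in ('side','scene'):
    im,m,P=snap(c,f'pics/{c}13.png')
    h=cv2.cvtColor(im,cv2.COLOR_BGR2HSV).astype(int);k=((h[...,0]<4)|(h[...,0]>174))&(h[...,1]>150)
    n,l,st,ce=cv2.connectedComponentsWithStats(k.astype(np.uint8))
    for i in range(1,n):
        if st[i,4]>20: print(c,st[i],ce[i].round(1))
    for a in (0,):
        L=np.array([[-27,0,164],[5,0,126],[0,8,127],[0,-8,127],[0,36,120],[0,-36,120]])
        print(proj(m,P,np.array([[.470,-.091,0]])+L[:,:1]/1000*xs+L[:,1:2]/1000*ys+L[:,2:]/1000*[0,0,1]).round(1).tolist())
im=cv2.imread('pics/side13.png');h=cv2.cvtColor(im,cv2.COLOR_BGR2HSV).astype(int);H,S,V=h[...,0],h[...,1],h[...,2]
o=np.full(H.shape,'?');o[(S<70)]='-';o[(S<70)&(V>170)]='W';o[(S<70)&(V<90)]='d';o[(H>=5)&(H<20)&(S>150)]='.';o[(H>95)&(H<125)&(S>90)]='b';o[((H<4)|(H>174))&(S>150)]='R'
for r in range(205,260): print(r,''.join(o[r,270:340]))
E
```

```text
time: 38.1
tool_pos: [0.2761, -0.2194, 0.3552]
time: 38.52
tool_pos: [0.2764, -0.2861, 0.3516]
[ 276.40664048 -286.07804404  351.55470686] [-179.6326944   -45.58802821   -8.61824933] 0.02961071229415516 38.5167
[235.8 278.2] 30 [189.2 131.1]
[331.6 214.9] 43 [-80.2 120.3]
tilt (+ = tail(+y) up) 0.040097599811943004
[235.7 278.2] 30 [189.5 131.3]
[331.6 214.9] 43 [-80.2 120.3]
tilt (+ = tail(+y) up) 0.04074484434102715
side [301 219  19  19 130] [309.8 227.1]
[[318.6, 222.5], [305.9, 228.4], [305.0, 231.1], [310.3, 227.4], [295.5, 240.2], [319.0, 223.6]]
scene [289 204  17  18  84] [296.1 212.4]
scene [144 372   9  39 154] [148.2 391.1]
[[303.2, 204.9], [291.9, 213.6], [291.8, 215.2], [295.3, 212.6], [285.2, 222.2], [301.3, 210.5]]
205 WWWWWWWWWW---------------------??--------bbbbbbbbbbbbbbbbbbbbbbbbb-...
206 WWWWWWWW---------------------?bbbb?--?--???bbbbbbbbbbbbbbbbbbbbbb-?...
207 WWWWWWW----------------------bbbbbbb???ddddd--bbbbbbbbbbbbbbbbb??d??..
208 WWWWWW---------W------------?bbbbbbbb?dddddddddbbbbbbbbbbbbb?-d??ddd?.
209 WWWWW---------WW------------?bbbbbbb?dddddddddd?bbbbbbb
[... 3065 characters left out ...]
---?.....................
251 WWWWWWWWWW---------------ddd------------??-------?....................
252 WWWWWWWWW-----dd---------dddd-----------??---------?..................
253 WWWWWWW-----?dddd--------ddddd----------??----------?.................
254 WWWWWW-----?--dddd------ddddddd---------??-----------?................
255 WWWW-----bb---dddddddddddddddddd--------??-------------?..............
256 WWW-----bb----ddd?dddddddddddddd--------R?--------------?.............
257 W-----bbb------dddddddddddddddd--------?R-----------------?...........
258 -----bbb--------ddddddddddddddd--------?R?-----------------?..........
259 ---?bbb-----------ddddd-ddddddd--------??-------------------?.........
```

```bash
python3 - <<'E'
from h import *
from tilt import xs,ys
m=viewer.camera_model('side');P=np.array(m['pose'])
def pl(uv,x):
    o,d=ray(m,P,[uv]);d=d[0];o0=np.array([.4697,-.091,0])+x/1000*xs;t=((o0-o)@xs)/(d@xs);p=o+t*d-np.array([.4697,-.091,0]);return np.round([p@ys*1000,p[2]*1000],1)
for n,uv,x in (('cheek r233',(310,233),-9),('cheek r235',(310,235),-9),('cheek L edge',(308,234),-9),('cheek R edge',(312.6,234),-9),('Lfork',(305,241),-12),('Lfork L',(298,243),-12),('Lfork R',(310.5,239),-12),('Rfork',(320,229),-12),('Rfork L',(315,232),-12),('Rfork R',(325,228),-12),('red line',(311,249),-20)): print(n,pl(uv,x))
E
```

```text
cheek r233 [  2.7 124.5]
cheek r235 [  2.2 118.4]
cheek L edge [  8.9 125.8]
cheek R edge [ -6.  115.7]
Lfork [ 20.4 115.6]
Lfork L [ 41.6 124.7]
Lfork R [  3.2 109.5]
Rfork [-25.5 119.4]
Rfork L [ -9.7 121.2]
Rfork R [-42.6 111.2]
red line [ 8.6 89.4]
```

```bash
python3 - <<'E'
from h import *
import tilt
from tilt import *
tilt.E=np.array([.4697,-.091])
def ends(fn,cam,boxes):
    im=cv2.imread(fn);m=viewer.camera_model(cam);P=np.array(m['pose'])
    r=[]
    for b in boxes: c,n=blob(im,b,dark); r.append(plane(m,P,c)); print(fn,c.round(1),n,np.round(r[-1],1))
    print(np.arctan2(r[0][1]-r[1][1],r[0][0]-r[1][0]).round(4))
m=viewer.camera_model('scene');P=np.array(m['pose'])
X=lambda y,z:np.array([.4697,-.091,0])+y/1000*ys+[0,0,z/1000]
for z in (160,118): print([proj(m,P,X(y,z))[0].round(1).tolist() for y in (170,187,-80,-100)])
ends('pics/s6.png','side',((225,235,262,290),(325,165,375,230)))
ends('pics/side13.png','side',((222,262,248,300),(325,165,375,230)))
a,b,c,d=[proj(m,P,X(y,z))[0].astype(int) for y,z in ((170,160),(-102,160),(187,124),(-82,117))]
bx=lambda q:(q[0]-12,q[1]-12,q[0]+12,q[1]+12)
ends('pics/sc6.png','scene',(bx(a),bx(b)));ends('pics/scene13.png','scene',(bx(c),bx(d)))
E
```

```text
[[251.2, 232.8], [246.4, 236.2], [311.6, 190.8], [315.6, 188.0]]
[[251.3, 247.8], [246.5, 251.3], [310.5, 204.5], [314.5, 201.5]]
pics/s6.png [243.1 260.3] 41 [172.9 164. ]
pics/s6.png [327.2 219.2] 48 [-63.1 115.8]
0.2016
pics/side13.png [235.7 278.2] 30 [192.8 130.9]
pics/side13.png [331.6 214.9] 43 [-77.1 119.9]
0.0407
pics/sc6.png [251.2 233.5] 25 [170.1 158.2]
pics/sc6.png [311.  192.1] 157 [-77.5 157.2]
0.0038
pics/scene13.png [244.5 250.5] 34 [194.  124.4]
pics/scene13.png [310.8 205.4] 28 [-81.9 114.2]
0.0371
```

Side and scene cameras agree: the boom rests at about 0.035 rad (limit 0.06) and isn't moving. The clip is within about 3 mm of the edge in both views, and the arm is clear. Handing in.

```bash
python3 tilt.py|tail -3; python3 -c "
from cell import robot
s=robot.observe();print(s['contact_force'],s['time']);print(robot.hand_in())"
```

```text
[235.6 278.4] 33 [189.8 130.9]
[331.6 214.9] 43 [-80.2 120.3]
tilt (+ = tail(+y) up) 0.039371387601712236
[ 0.3165684   0.49001446 -0.326398  ] 38.7667
the job is handed in; nothing more can be done
None
```

I handed the job in at 38.8 s. The boom was resting in both saddle forks with its head to the stand's right, and the clip sat astride it over the knife edge. No verdict was reported, so this rests on my own checks.

- **Boom:** I laid it in the saddle and slid it in four steps. Let go, it balanced at about 0.01 rad. With the clip on, it read 0.039 rad in the side camera and 0.037 in the scene camera, about 0.035 after correcting for camera bias. The limit is 0.06. It tilts slightly head down and was not moving.
- **Clip:** I set it from the front with the tool leaning about 45°. The two views disagree on its position along the boom. The wrist view put it about 1 to 3 mm towards the head and the side view about 1.5 to 2 mm towards the tail; both are within the 5 mm allowed.
- **Arm and surroundings:** The arm was clear of everything, with force readings at noise level. I saw no contact with the cup, dish or bottle, but I did not measure their positions again at the end.
- **What went wrong:** My first boom grasp lifted before the fingers had closed, and I repeated it; the boom was still in its rest. My first wrist orientation for the clip ran into the last joint's range limit, so I turned the tool half a turn.

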